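# Tip worn driver blades through the scrap box slot

## Robot

A 7-joint arm with a two-finger parallel gripper is mounted at the origin on the work surface. World frame = base frame: x ahead of the robot, y to its left, z up, the work surface at z = 0. Lengths are in m, angles in rad, forces in N, time in s.
With the tool pointing down it reaches from about 0.4 to 0.925 m from the base axis. Payload 5.6 kg.
Tool frame: the origin (TCP) lies midway between the tips of the shut fingers; the grasp point (between the pads) lies 19 mm behind it (bot.hold_point_z is the distance from the TCP to the grasp point, in m); x points along the fingers, y is the direction in which the jaws open and shut, and the axes are right-handed (so a half turn about x gives the same grasp; the last joint's range is limited). The gripper opens to 85 mm and grips with 20 to 120 N. Pads are 22 mm wide; open, the fingers measure 114 mm over their backs; the gripper's body (76 mm by 85 mm) begins 54 mm behind the grasp point. The pads swing forward as they close: fully open they stand 13 mm farther back than shut.
Start: joints at [-1.374, 0.468, -0.012, 1.603, 0.006, 1.071, -0.056], TCP at [0.154, 0.631, 0.231] pointing down, gripper open.
Joint ranges: [-2.53, 2.53], [-0.31, 2.02], [-1.57, 1.55], [0.28, 2.44], [-1.29, 4.43], [0.15, 1.84], [-2.92, 2.92]. Speed limits (rad/s): [2.57, 2.57, 3.14, 3.14, 3.14, 3.14, 3.14].

## Interface

Orientations are given as a unit quaternion [w, x, y, z].
In Python, from rig import bot gives the robot as it stands.
- The arm moves only by the tool servo_tool, never from a script. Its argument "increments" is a list of rows, each an object of numbers: "dx", "dy", "dz": the shift along the tool's x, y, z in m; "twist": the turn about the tool's x in degrees; "gripper": the opening, from 0 (shut) to 1 (fully open). A call has 1 to 20 rows; each row shifts and turns the commanded pose from where the row before left it, along the tool's axes as they then stand; what a row does not reach is not made up. A row lasts 1/8 s, in which the tool goes at most 62.5 mm and 10.7 degrees, less where a joint would pass 70% of its speed; a pose out of reach is approached as far as the arm can. A call is refused whole if a number of a shift passes 0.0625 or a number of a turn 10.7, either way. A call with a gripper value outside its range is refused whole. The fingers move at their own pace and stop on an object; "squeeze" is the grip in N (left out, the last holds). Time passes only in rows, so rows that do not move let the fingers close. It gives the time, the measured TCP pose, the force and the opening at its end, in the units of the state.
- bot.state(): the state, without advancing time (a new reading comes with each control period).
- bot.grab_frame(name): name is "scene" or "top" or "wrist"; returns a dict with "image" (420x560x3 uint8, red, green, blue), "depth" (420x560 float32, m along the optical axis (not along the pixel's ray), 0 where there is no reading), "fx", "fy", "cx", "cy" (pixels), "origin" and "rotation" of the camera in the world; the wrist camera has in their place "T_tool_cam" (4x4, takes a point from camera to tool coordinates, whose origin is the TCP and whose axes are the tool frame's). Camera axes: x right, y down, z forward; pixel columns grow to the right and rows downward; lengths in m; the calibration is good to about 2 mm. A picture is of the moment at which its call begins: read the wrist's pose just before it.
- bot.sign_off(): hands the job in, once; it reports no verdict.
The state is a dict: "clock": time; "joints": joint angles; "qd": joint speeds; "tau": joint torques, N m; "tool_pos": TCP position; "ee_rot": TCP orientation; "wrist_force": force on the tool from outside, world axes, zero at the start; "ft_torque": the same for the moment, N m; "finger_gap": finger opening in m.
Only numpy, scipy, OpenCV 4.12 (cv2) and the standard library are available. Lean on these libraries where they do the work, as an engineer would, in place of code of your own. Each camera call takes 0.05 s, during which the arm holds its last target.

## Task

Pick up the blue scoop by its grip and tip its four worn driver blades into the clear scrap box: turn the scoop so that the blades lie along the slot, gently push the sprung flap in with the scoop's nose from the side opposite the red guard, and tip them through, keeping the fingers off the blades and off the box. Then stand the empty scoop upright on the green mat again and let go, leaving the flap shut and everything else where it is.

Things in the scene. Friction and masses are not known exactly. Their poses are not given: they have to be found in the camera images.
- bin: Scrap box, fixed: clear walls, red lid, 120 (x) x 170 (y) x 90 mm (z); origin at the centre of its underside, z up. Slot in the lid: x = -45 to -11 mm, y = +-57 mm; lid 4 mm thick, top at z = 90 mm. A red guard 20 mm high stands on the lid at the slot's +x edge (x = -11 to -7 mm, 130 mm long). Pour over the -x edge, towards +x; blades lying across the slot do not go in.
- slot_hinge (a point): middle of the slot's -x edge on the lid's top face, where the flap is hinged (box frame x = -45, y = 0, z = 90 mm); axes as the box's
- flap (a joint): steel flap in the slot, 28 (x) x 110 (y) x 3 mm, top flush with the lid, hinged along the slot's -x edge, swings down into the box: 0 = shut, to 1.3 rad. A spring shuts it: 0.025 N m at 0, 0.055 N m at 0.6 rad (about 3 N pressed 20 mm from the hinge). It holds up the four blades' weight.
- scoop: Blue scoop, loose, about 160 g (varies), x = -51 to 50 mm, 99 mm wide (y); origin on its underside, z up, mouth at +x. Rear pocket: floor 3 mm high at the rear wall (x = -47, wall 40 mm high) rising at 26 degrees to z = 17.6 mm at x = -17. Side walls 94 mm apart inside, up to z = 36 mm at the pocket, 27 mm beside the nose as far as x = 38. Blades lie along y in the pocket.
- scoop_grip (a point): centre of the grip, a black block on the scoop's rear wall, 16 (x) x 30 (y) mm, z = 40 to 86 mm; the point is at x = -43, y = 0, z = 66 mm of the scoop's frame (69 mm above the table when the scoop stands on the mat); axes as the scoop's
- scoop_nose (a point): middle of the nose's front edge, top face: x = 50, y = 0, z = 17.6 mm in the scoop's frame. The nose is a level plate 3 mm thick from x = -17 to 50, 99 mm wide, free underneath. Blades roll out over it once it is tipped down more than 26 degrees from level; 40 to 47 empties it (a blade may hang back until rocked a little); up to 20 keeps them in.
- mat: green mat, fixed, 500 (x) x 780 (y) x 3 mm; origin under its centre
- blade0: worn driver blade, origin at its centre: a round steel rod 7 mm thick and 90 mm long with a brass-coloured end, 22 g; y along it
- blade1: worn driver blade, origin at its centre: a round steel rod 7 mm thick and 90 mm long with a brass-coloured end, 22 g; y along it
- blade2: worn driver blade, origin at its centre: a round steel rod 7 mm thick and 90 mm long with a brass-coloured end, 22 g; y along it
- blade3: worn driver blade, origin at its centre: a round steel rod 7 mm thick and 90 mm long with a brass-coloured end, 22 g; y along it
- phone: bystander: black phone 140 x 68 x 8 mm lying flat; origin under its centre
- open_phone: bystander: opened gold phone body 138 x 67 x 7 mm lying flat; origin under its centre
- tape: bystander: roll of white tape lying flat, 110 mm across, 22 mm high; origin under its centre
- spray: bystander: clear bottle 48 mm across, 130 mm high; origin under its centre
- driver_red: bystander: red-handled screwdriver 140 mm long, lying; x axis from handle to tip
- driver_blue: bystander: blue-handled screwdriver 140 mm long, lying; x axis from handle to tip
- battery: bystander: flat black battery 85 x 38 x 5 mm; origin under its centre

How it is judged:
By the outcome, as a careful person would: the job done as asked, in the order asked, and still so for the second after the job is handed in, with the robot touching nothing.
It also fails if it takes over 67 s, if anything falls off the work surface, if the arm or the gripper's body presses on something with over 40 N, if the wrist force passes 120 N, or if a joint passes its speed limit or range.

## Working session

There is one attempt and no reset: what is moved stays moved. The work goes in short steps, Python scripts to look and compute and a tool call to move; the robot and the scene stay as the last step left them, time stands still between calls to the robot, and variables do not carry over. Pictures are saved under pics/ and viewed, and the job is handed in when it is done.

Besides the shell and the picture viewer there is one more tool, called after "Call:" as name(argument=value, ...), one argument or row to a line, values as JSON. servo_tool: Moves the arm, as the interface text tells. Its arguments: {"type":"object","properties":{"increments":{"type":"array"},"squeeze":{"type":"number"}},"required":["increments"]}

```bash
ls; mkdir -p pics
python3 - <<'E'
from rig import bot
import cv2,numpy as np,pickle
print(bot.state(), bot.hold_point_z)
for n in ["top","scene","wrist"]:
    f=bot.grab_frame(n); pickle.dump(f,open(n+"0.pkl","wb"))
    cv2.imwrite(f"pics/{n}0.png",f["image"][:,:,::-1])
    print(n,{k:v for k,v in f.items() if k not in("image","depth")})
E
```

```text
pics
{'clock': 0.0, 'joints': array([-1.37400549,  0.46836736, -0.01158692,  1.60361559,  0.00602098,
        1.07140005, -0.05634663]), 'qd': array([ 1.73491121e-03,  1.13562546e-03, -1.03981674e-05,  3.49118283e-04,
        2.17611285e-03,  1.08963750e-03, -2.20824827e-04]), 'tau': array([ 1.43746583e-03, -5.32392526e+01,  2.22141563e-02, -2.51313776e+01,
        1.14572383e-02,  7.67384365e-03,  6.20700803e-06]), 'tool_pos': array([0.15432505, 0.63084617, 0.23034802]), 'ee_rot': array([ 0.70200362,  0.08399551,  0.70204726, -0.08523679]), 'wrist_force': array([ 0.00174149,  0.04721632, -1.06864788]), 'ft_torque': array([-0.004103  , -0.02716595, -0.00593084]), 'finger_gap': 0.0853932439915589} 0.0187
top {'fx': 414.1032288932404, 'fy': 414.1032288932404, 'cx': 276.09984626213105, 'cy': 210.24855933498984, 'origin': array([ 0.44508401, -0.01363808,  0.96101789]), 'rotation': array([-0.05445352,  0.70605456, -0.70301937,  0.06546406])}
scene {'fx': 526.1740399099626, 'fy': 526.1740399099626, 'cx': 281.6361600725284, 'cy': 213.26189055587577, 'origin': array([1.1949049 , 0.21537281, 0.94840612]), 'rotation': array([-0.17993097,  0.53383001,  0.78502255, -0.2576625 ])}
wrist {'fx': 316.4657663561297, 'fy': 316.4657663561297, 'cx': 282.5727850907662, 'cy': 209.76256612541633, 'T_tool_cam': array([[ 3.70039536e-04, -3.18581823e-01,  9.47895292e-01,
        -1.42714892e-01],
       [ 9.99999076e-01,  1.35771716e-03,  6.59406331e-05,
        -1.12702477e-03],
       [-1.30798119e-03,  9.47894392e-01,  3.18582031e-01,
        -8.16970539e-02],
       [ 0.00000000e+00,  0.00000000e+00,  0.00000000e+00,
         1.00000000e+00]])}
```

View pics/top0.png

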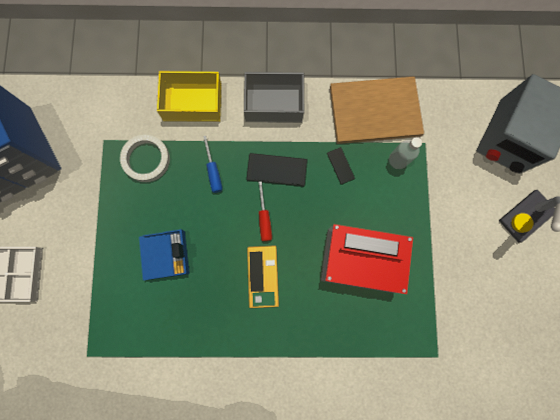

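View pics/scene0.png

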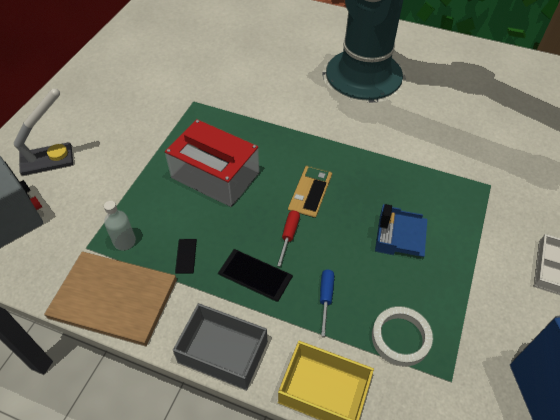

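```bash
cat > h.py <<'E'
import numpy as np,cv2,pickle
from scipy.spatial.transform import Rotation as R
def quat(q): return R.from_quat([q[1],q[2],q[3],q[0]]).as_matrix()
def pts(f,uv,st=None):
    """pixels -> world using depth"""
    uv=np.atleast_2d(uv).astype(float)
    d=f["depth"][uv[:,1].astype(int),uv[:,0].astype(int)]
    return tow(f,np.c_[(uv[:,0]-f["cx"])/f["fx"]*d,(uv[:,1]-f["cy"])/f["fy"]*d,d],st)
def cam(f,st=None):
    if "T_tool_cam" in f:
        T=np.eye(4);T[:3,:3]=quat(st["ee_rot"]);T[:3,3]=st["tool_pos"];T=T@f["T_tool_cam"];return T[:3,:3],T[:3,3]
    return quat(f["rotation"]),np.array(f["origin"])
def tow(f,p,st=None):
    Rm,o=cam(f,st);return p@Rm.T+o
def plane(f,uv,z,st=None):
    uv=np.atleast_2d(uv).astype(float);Rm,o=cam(f,st)
    d=np.c_[(uv[:,0]-f["cx"])/f["fx"],(uv[:,1]-f["cy"])/f["fy"],np.ones(len(uv))]@Rm.T
    return o+d*((z-o[2])/d[:,2])[:,None]
def cloud(f,st=None):
    v,u=np.indices(f["depth"].shape);uv=np.c_[u.ravel(),v.ravel()]
    return pts(f,uv,st).reshape(f["depth"].shape+(3,))
E
python3 - <<'E'
from h import *
f=pickle.load(open("top0.pkl","rb"));im=f["image"]
W=cloud(f)
hsv=cv2.cvtColor(im,cv2.COLOR_RGB2HSV)
a=cv2.resize(im[215:300,120:205,::-1],None,fx=4.5,fy=4.5,interpolation=cv2.INTER_CUBIC)
b=cv2.resize(im[215:300,315:420,::-1],None,fx=3.8,fy=4.5,interpolation=cv2.INTER_CUBIC)
cv2.imwrite("pics/crop0.png",np.hstack([a,b]))
red=((hsv[...,0]<8)|(hsv[...,0]>172))&(hsv[...,1]>150)&(W[...,2]>.06)&(W[...,1]<0)
print("red lid z",np.percentile(W[red][:,2],[5,50,95]))
n,l,s,c=cv2.connectedComponentsWithStats(red.astype(np.uint8));k=1+s[1:,4].argmax();print(s[k])
cn,_=cv2.findContours((l==k).astype(np.uint8),0,2);cn=max(cn,key=cv2.contourArea)
P=plane(f,cn[:,0],0.093);r=cv2.minAreaRect((P[:,:2]*1000).astype(np.float32));print("lid",r)
# slot (grey flap)
x0,y0,w,h=s[k][:4]
fl=(hsv[...,1]<60)&(W[...,2]>.07)&(W[...,2]<.11);m=np.zeros_like(fl);m[y0:y0+h,x0:x0+w]=1;fl&=m
n,l,s,c=cv2.connectedComponentsWithStats(fl.astype(np.uint8));k=1+s[1:,4].argmax()
cn,_=cv2.findContours((l==k).astype(np.uint8),0,2);cn=max(cn,key=cv2.contourArea)
print("flap",cv2.minAreaRect((plane(f,cn[:,0],0.093)[:,:2]*1000).astype(np.float32)))
g=red&(W[...,2]>.104);print("guard",W[g].mean(0),g.sum())
# scoop
sc=(hsv[...,0]>95)&(hsv[...,0]<130)&(hsv[...,1]>120);m=np.zeros_like(sc);m[220:290,130:200]=1;sc&=m
print("scoop z pct",np.percentile(W[sc][:,2],[1,10,50,90,99]))
gr=m&(W[...,2]>.06);print("grip high",gr.sum(),W[gr].mean(0),W[gr].min(0),W[gr].max(0))
v,u=np.where(gr);print(u.min(),u.max(),v.min(),v.max())
P=plane(f,np.c_[u,v],0.089);print(cv2.minAreaRect((P[:,:2]*1000).astype(np.float32)))
E
```

```text
red lid z [0.08947157 0.09210029 0.09660584]
[ 326  224   87   70 3784]
lid ((492.5954895019531, -222.35716247558594), (170.5296173095703, 120.0567855834961), 80.86064147949219)
flap ((522.8317260742188, -228.12667846679688), (109.94383239746094, 27.907747268676758), 80.74369812011719)
guard [ 0.49706909 -0.20837159  0.17519918] 160
scoop z pct [0.00254299 0.01701723 0.01963555 0.03275706 0.04624029]
grip high 175 [0.49926377 0.15267917 0.21400649] [ 0.44508401 -0.01363808  0.0608013 ] [0.52443101 0.19145912 0.96101789]
130 198 221 287
((501.9571533203125, 205.33651733398438), (137.62049865722656, 138.82272338867188), 0.7668129205703735)
```

View pics/crop0.png

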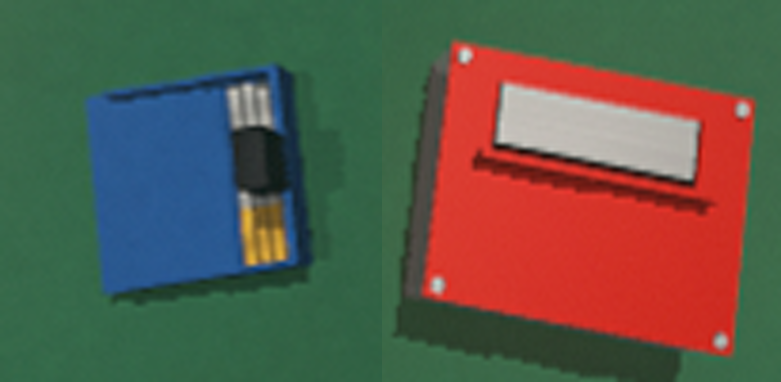

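Run:
```python
from h import *
f=pickle.load(open("top0.pkl","rb"));im=f["image"]
W=cloud(f);hsv=cv2.cvtColor(im,cv2.COLOR_RGB2HSV)
m=np.zeros(im.shape[:2],bool);m[225:285,165:195]=1
g=m&(W[...,2]>.075)&(W[...,2]<.1);print(g.sum(),np.median(W[g],0),W[g].min(0),W[g].max(0))
v,u=np.where(g);print(cv2.minAreaRect((plane(f,np.c_[u,v],0.089)[:,:2]*1000).astype(np.float32)))
P=plane(f,[[139.6,236.8],[143.1,279.9]],0.0206);print(P)
d=P[0]-P[1];print(np.linalg.norm(d), "nose mid",P.mean(0), "xaxis ang",np.degrees(np.arctan2(d[0]*-1*-1,-d[1]*-1)))
# nose plate mask line fit: columns left edge
sc=(hsv[...,0]>100)&(hsv[...,0]<130)&(hsv[...,1]>130);sc[:220]=0;sc[290:]=0;sc[:,:130]=0;sc[:,205:]=0
E=[(np.where(sc[r])[0].min(),r+.0) for r in range(242,276)]
P=plane(f,np.array(E)+[0,0],0.0206);k=np.polyfit(P[:,0],P[:,1],1);print("edge fit slope",k, np.degrees(np.arctan(k[0])))
# rear wall/blades line
st=None
from rig import bot
s=bot.state();Rm=quat(s["ee_rot"]);print(Rm)
f=pickle.load(open("scene0.pkl","rb"));cv2.imwrite("pics/crop1.png",cv2.resize(f["image"][190:270,360:450,::-1],None,fx=7,fy=7,interpolation=cv2.INTER_CUBIC))
W=cloud(f);m=np.zeros(W.shape[:2],bool);m[195:250,370:410]=1
g=m&(W[...,2]>.083)&(W[...,2]<.095);print(g.sum(),W[g].mean(0),W[g].min(0),W[g].max(0))
```

```text
125 [0.5090829  0.18267651 0.0875268 ] [0.49440789 0.17427761 0.07503166] [0.52443101 0.19145912 0.09109966]
((509.0657653808594, 181.3299102783203), (29.63047981262207, 18.732372283935547), 2.592449188232422)
[[0.54351994 0.28126227 0.0206    ]
 [0.44718689 0.26787584 0.0206    ]]
0.09725868937566372 nose mid [0.49535342 0.27456905 0.0206    ] xaxis ang 82.08884873627159
edge fit slope [0.14915465 0.20097638] 8.48339068217496
[[-2.25906631e-04  2.37535315e-01  9.71378877e-01]
 [-1.31537101e-03  9.71377991e-01 -2.37535404e-01]
 [-9.99999109e-01 -1.33138444e-03  9.30063377e-05]]
105 [0.51137937 0.18568982 0.08856029] [0.49431452 0.17613919 0.08314678] [0.526678   0.19477542 0.09198162]
```

View pics/crop1.png

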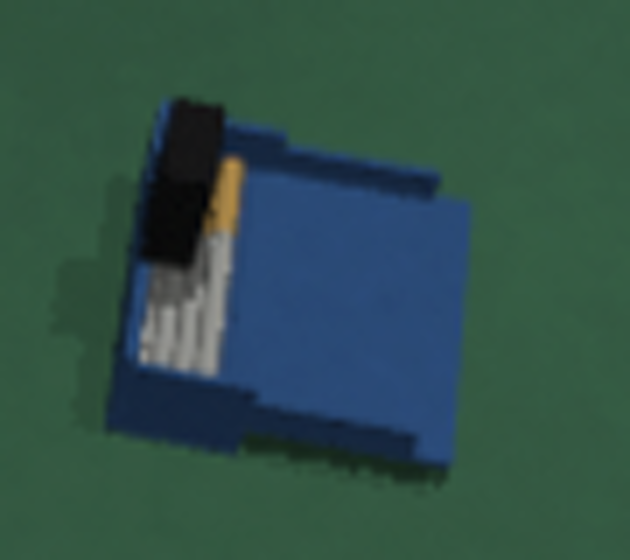

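Call:
servo_tool(
  increments=[
    {"dy": -0.015,"dz": 0.019},
    {"dy": -0.0293,"dz": 0.0376},
    {"dy": -0.0293,"dz": 0.0376},
    {"dy": -0.0293,"dz": 0.0376},
    {"dy": -0.0293,"dz": 0.0376},
    {"dy": -0.0293,"dz": 0.0376},
    {"dy": -0.0293,"dz": 0.0376},
    {"dy": -0.0293,"dz": 0.0376},
    {"dy": -0.0293,"dz": 0.0376},
    {"dy": -0.0293,"dz": 0.0376},
    {"dy": -0.0293,"dz": 0.0376},
    {"dy": -0.0293,"dz": 0.0376},
    {"dy": -0.0147,"dz": 0.0184},
    {"twist": 9.7},
    {"twist": 9.7},
    {"twist": 9.7},
    {"twist": 9.7},
    {"twist": 9.7},
    {"twist": 9.7},
    {"twist": 9.8},
  ],
  squeeze=60,
)

```text
schema error: expected keys dx, dy, dz, twist, gripper
```

```bash
cat >> h.py <<'E'
def look(bot,name,tag,crop=None,k=1):
    st=bot.state();f=bot.grab_frame(name);im=f["image"][:,:,::-1]
    pickle.dump((f,st),open(f"{tag}.pkl","wb"))
    if crop: u0,u1,v0,v1=crop;im=im[v0:v1,u0:u1]
    cv2.imwrite(f"pics/{tag}.png",cv2.resize(im,None,fx=k,fy=k,interpolation=cv2.INTER_CUBIC))
    return f,st
def rel(st,target,yaw):
    """tool increments to bring TCP to world target; tool y axis to angle yaw(deg)"""
    Rm=quat(st["ee_rot"]);d=Rm.T@(np.array(target)-st["tool_pos"])
    a=np.degrees(np.arctan2(Rm[1,1],Rm[0,1]))
    return d.round(4),"y ang %.2f twist %.2f"%(a,(a-yaw))
E
python3 - <<'E'
from rig import bot
from h import *
f,st=look(bot,"wrist","w1")
print(st["clock"],st["tool_pos"],rel(st,[.509,.182,.051],8.3))
E
```

```text
0.15 [0.15433211 0.63097981 0.2305565 ] (array([ 0.1801, -0.3516,  0.4511]), 'y ang 76.26 twist 67.96')
```

View pics/w1.png

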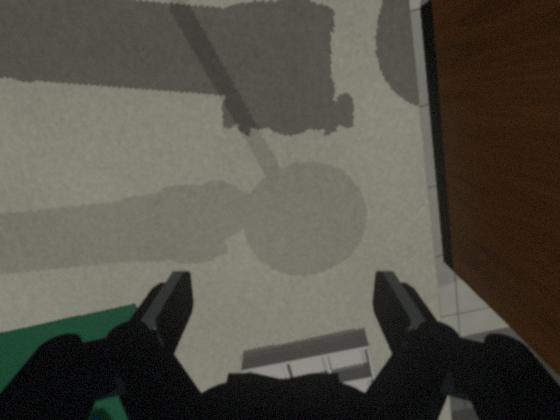

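The wrist view shows only the bare table beside the mat: the call was refused because every row needs all five keys. I'm sending it again in full.

Call:
servo_tool(
  increments=[
    {"dx": 0,"dy": -0.015,"dz": 0.019,"twist": 0,"gripper": 1},
    {"dx": 0,"dy": -0.0293,"dz": 0.0376,"twist": 0,"gripper": 1},
    {"dx": 0,"dy": -0.0293,"dz": 0.0376,"twist": 0,"gripper": 1},
    {"dx": 0,"dy": -0.0293,"dz": 0.0376,"twist": 0,"gripper": 1},
    {"dx": 0,"dy": -0.0293,"dz": 0.0376,"twist": 0,"gripper": 1},
    {"dx": 0,"dy": -0.0293,"dz": 0.0376,"twist": 0,"gripper": 1},
    {"dx": 0,"dy": -0.0293,"dz": 0.0376,"twist": 0,"gripper": 1},
    {"dx": 0,"dy": -0.0293,"dz": 0.0376,"twist": 0,"gripper": 1},
    {"dx": 0,"dy": -0.0293,"dz": 0.0376,"twist": 0,"gripper": 1},
    {"dx": 0,"dy": -0.0293,"dz": 0.0376,"twist": 0,"gripper": 1},
    {"dx": 0,"dy": -0.0293,"dz": 0.0376,"twist": 0,"gripper": 1},
    {"dx": 0,"dy": -0.0293,"dz": 0.0376,"twist": 0,"gripper": 1},
    {"dx": 0,"dy": -0.0147,"dz": 0.0184,"twist": 0,"gripper": 1},
    {"dx": 0,"dy": 0,"dz": 0,"twist": 9.7,"gripper": 1},
    {"dx": 0,"dy": 0,"dz": 0,"twist": 9.7,"gripper": 1},
    {"dx": 0,"dy": 0,"dz": 0,"twist": 9.7,"gripper": 1},
    {"dx": 0,"dy": 0,"dz": 0,"twist": 9.7,"gripper": 1},
    {"dx": 0,"dy": 0,"dz": 0,"twist": 9.7,"gripper": 1},
    {"dx": 0,"dy": 0,"dz": 0,"twist": 9.7,"gripper": 1},
    {"dx": 0,"dy": 0,"dz": 0,"twist": 9.8,"gripper": 1},
  ],
  squeeze=60,
)

```text
clock: 2.7
tool_pos: [0.5087, 0.1823, 0.2312]
ee_rot: [0.533, 0.464, 0.533, -0.464]
wrist_force: [-1.2, 0.1, -0.0]
finger_gap: 0.0854
```

Run:
```python
from rig import bot
from h import *
f,st=look(bot,"wrist","w2")
print(st["clock"],st["tool_pos"],st["joints"].round(2),rel(st,[.509,.182,.051],8.3))
```

```text
2.7 [0.50874284 0.18233395 0.23120268] [-0.77  0.29  0.44  1.9  -0.15  0.99 -0.13] (array([0.1802, 0.0002, 0.0004]), 'y ang 7.94 twist -0.36')
```

View pics/w2.png

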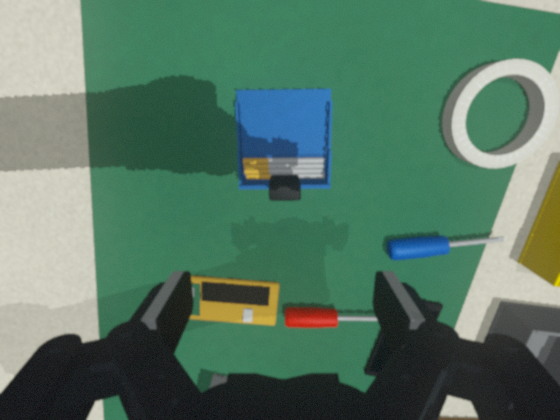

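Run:
```python
from h import *
f,st=pickle.load(open("w2.pkl","rb"))
W=cloud(f,st);m=np.zeros(W.shape[:2],bool);m[165:205,260:310]=1
g=m&(W[...,2]>.08)&(W[...,2]<.097);print(g.sum(),W[g].mean(0),W[g].min(0),W[g].max(0))
v,u=np.where(g);print(cv2.minAreaRect((plane(f,np.c_[u,v],0.089,st)[:,:2]*1000).astype(np.float32)))
P=plane(f,[[238,89],[330,89]],.0206,st);print(P,P.mean(0),np.degrees(np.arctan2(*(P[1]-P[0])[[1,0]])))
```

```text
576 [0.50982111 0.18589681 0.08830668] [0.4946047  0.17496256 0.08011005] [0.52539717 0.19447567 0.09101899]
((509.94708251953125, 185.84864807128906), (29.096820831298828, 17.343141555786133), 8.019547462463379)
[[0.44928934 0.26985445 0.0206    ]
 [0.54439211 0.28324442 0.0206    ]] [0.49684072 0.27654943 0.0206    ] 8.014269953211885
```

The wrist view shows the scoop's grip at about (285,188), with the scoop square to the jaws. Two views agree on the grip at (0.510, 0.1845).

Call:
servo_tool(
  increments=[
    {"dx": 0.02,"dy": 0.001,"dz": -0.002,"twist": 0,"gripper": 1},
    {"dx": 0.03,"dy": 0,"dz": 0,"twist": 0,"gripper": 1},
    {"dx": 0.03,"dy": 0,"dz": 0,"twist": 0,"gripper": 1},
    {"dx": 0.03,"dy": 0,"dz": 0,"twist": 0,"gripper": 1},
    {"dx": 0.03,"dy": 0,"dz": 0,"twist": 0,"gripper": 1},
    {"dx": 0.02,"dy": 0,"dz": 0,"twist": 0,"gripper": 1},
    {"dx": 0.015,"dy": 0,"dz": 0,"twist": 0,"gripper": 1},
    {"dx": 0.005,"dy": 0,"dz": 0,"twist": 0,"gripper": 1},
    {"dx": 0,"dy": 0,"dz": 0,"twist": 0,"gripper": 0.5},
    {"dx": 0,"dy": 0,"dz": 0,"twist": 0,"gripper": 0.4},
    {"dx": 0,"dy": 0,"dz": 0,"twist": 0,"gripper": 0.3},
    {"dx": 0,"dy": 0,"dz": 0,"twist": 0,"gripper": 0.2},
    {"dx": 0,"dy": 0,"dz": 0,"twist": 0,"gripper": 0},
    {"dx": 0,"dy": 0,"dz": 0,"twist": 0,"gripper": 0},
    {"dx": 0,"dy": 0,"dz": 0,"twist": 0,"gripper": 0},
  ],
  squeeze=90,
)

```text
clock: 4.62
tool_pos: [0.5103, 0.1847, 0.0521]
ee_rot: [0.535, 0.463, 0.535, -0.462]
wrist_force: [0.4, -0.6, 6.0]
finger_gap: 0.0286
```

Run:
```python
from rig import bot
from h import *
f,st=look(bot,"wrist","w3")
f,st=look(bot,"scene","s3")
print(st["clock"],st["tool_pos"],st["wrist_force"],st["finger_gap"])
```

```text
4.675 [0.51033836 0.18471582 0.05213235] [ 0.65495935 -1.02021498  6.74569074] 0.029038261789410984
```

View pics/w3.png

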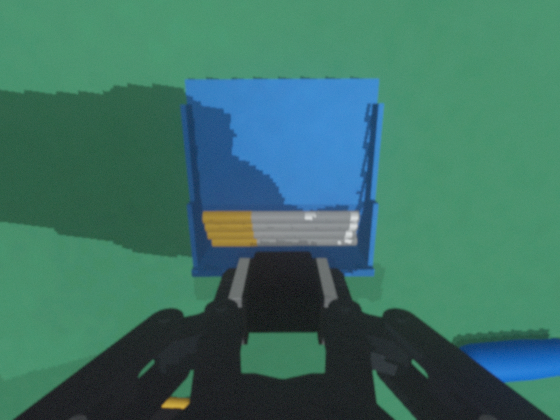

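View pics/s3.png

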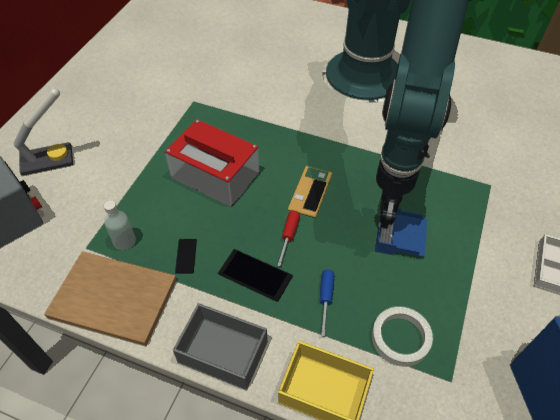

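The jaws hold the grip at a 29 mm gap, with the blades lying at about (280,228) and the nose edge at row 79. Next is a small test lift to see whether the scoop stays level.

Call:
servo_tool(
  increments=[
    {"dx": 0,"dy": 0,"dz": 0,"twist": 0,"gripper": 0},
    {"dx": -0.003,"dy": 0,"dz": 0,"twist": 0,"gripper": 0},
    {"dx": -0.004,"dy": 0,"dz": 0,"twist": 0,"gripper": 0},
    {"dx": -0.004,"dy": 0,"dz": 0,"twist": 0,"gripper": 0},
    {"dx": -0.005,"dy": 0,"dz": 0,"twist": 0,"gripper": 0},
    {"dx": -0.006,"dy": 0,"dz": 0,"twist": 0,"gripper": 0},
    {"dx": 0,"dy": 0,"dz": 0,"twist": 0,"gripper": 0},
  ],
  squeeze=120,
)

```text
clock: 5.6
tool_pos: [0.51, 0.1846, 0.0739]
ee_rot: [0.535, 0.463, 0.535, -0.462]
wrist_force: [-0.5, -0.4, -2.1]
finger_gap: 0.0287
```

```bash
cat >> h.py <<'E'
def tilt(f,st,box=(200,365,85,200)):
    """nose plate plane in tool frame from wrist depth: tilt about tool y; returns deg nose-down, front edge info"""
    hsv=cv2.cvtColor(f["image"],cv2.COLOR_RGB2HSV)
    W=cloud(f,st)
    b=(hsv[...,0]>100)&(hsv[...,0]<130)&(hsv[...,1]>120)
    u0,u1,v0,v1=box;m=np.zeros_like(b);m[v0:v1,u0:u1]=1;b&=m&(f["depth"]>0)
    P=(W[b]-st["tool_pos"])@quat(st["ee_rot"]);  # tool coords
    P=P[np.abs(P[:,1])<.04]
    for _ in range(4):
        A=np.c_[P[:,1:],np.ones(len(P))];k=np.linalg.lstsq(A,P[:,0],rcond=None)[0]
        r=P[:,0]-A@k;P=P[np.abs(r)<max(.002,2*np.abs(r).std()*0+.002)]
    zf=np.percentile(P[:,2],1)
    # forward = -tool z ; x down. nose-down positive
    return "tilt %.1f roll %.1f n %d  tip x(down) %.4f z %.4f"%(np.degrees(np.arctan(-k[1])),np.degrees(np.arctan(k[0])),len(P),k[1]*zf+k[2],zf)
E
python3 - <<'E'
from rig import bot
from h import *
print(tilt(*pickle.load(open("w3.pkl","rb"))))
f,st=look(bot,"wrist","w4")
print(st["clock"],st["tool_pos"],st["wrist_force"],st["finger_gap"],tilt(f,st))
E
```

```text
tilt 0.0 roll 0.1 n 16881  tip x(down) 0.0315 z -0.0893
5.6 [0.510014  0.1846352 0.0739272] [-0.4869192  -0.35126729 -2.12705685] 0.028717805673208117 tilt 0.1 roll 0.0 n 16862  tip x(down) 0.0316 z -0.0893
```

View pics/w4.png

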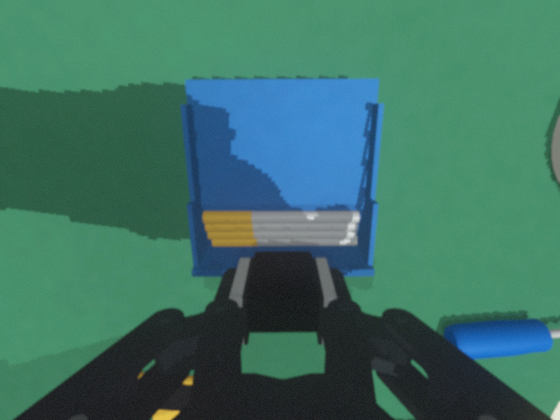

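Firm grip holds it level (tilt 0.1°). The tool can only turn about its own vertical axis, so tipping has to come from a contact: I'll press the nose tip lightly against the guard so the scoop pivots between the pads. I'm carrying it over at a safe height first.

```bash
cat >> h.py <<'E'
C=np.array([.4926,-.2225]);BX=np.array([-.987,.159]);BY=np.array([-.159,-.987])
def tcpw(bx,by,z): return np.r_[C+bx*BX+by*BY,z]
def inbox(p): d=np.asarray(p)[:2]-C; return np.round([1000*d@BX,1000*d@BY,1000*p[2]-93],1)
E
python3 - <<'E'
from rig import bot
from h import *
st=bot.state();print(rel(st,tcpw(-.121,0,.22),80.86))
E
```

```text
(array([-0.1465,  0.0401,  0.4365]), 'y ang 8.26 twist -72.60')
```

Call:
servo_tool(
  increments=[
    {"dx": -0.015,"dy": 0,"dz": 0,"twist": 0,"gripper": 0},
    {"dx": -0.03,"dy": 0,"dz": 0,"twist": 0,"gripper": 0},
    {"dx": -0.035,"dy": 0,"dz": 0,"twist": 0,"gripper": 0},
    {"dx": -0.035,"dy": 0,"dz": 0.006,"twist": 0,"gripper": 0},
    {"dx": -0.022,"dy": 0,"dz": 0.012,"twist": 0,"gripper": 0},
    {"dx": -0.01,"dy": 0.002,"dz": 0.02,"twist": 0,"gripper": 0},
    {"dx": 0,"dy": 0.003,"dz": 0.028,"twist": 0,"gripper": 0},
    {"dx": 0,"dy": 0.004,"dz": 0.034,"twist": 0,"gripper": 0},
    {"dx": 0,"dy": 0.004,"dz": 0.036,"twist": 0,"gripper": 0},
    {"dx": 0,"dy": 0.004,"dz": 0.036,"twist": 0,"gripper": 0},
    {"dx": 0,"dy": 0.004,"dz": 0.036,"twist": 0,"gripper": 0},
    {"dx": 0,"dy": 0.004,"dz": 0.036,"twist": 0,"gripper": 0},
    {"dx": 0,"dy": 0.004,"dz": 0.036,"twist": 0,"gripper": 0},
    {"dx": 0,"dy": 0.004,"dz": 0.036,"twist": 0,"gripper": 0},
    {"dx": 0,"dy": 0.003,"dz": 0.036,"twist": 0,"gripper": 0},
    {"dx": 0,"dy": 0.002,"dz": 0.032,"twist": 0,"gripper": 0},
    {"dx": 0,"dy": 0.002,"dz": 0.026,"twist": 0,"gripper": 0},
    {"dx": 0,"dy": 0,"dz": 0.018,"twist": 0,"gripper": 0},
    {"dx": 0,"dy": 0,"dz": 0.0085,"twist": 0,"gripper": 0},
    {"dx": 0,"dy": 0,"dz": 0,"twist": 0,"gripper": 0},
  ],
  squeeze=120,
)

```text
clock: 8.15
tool_pos: [0.6116, -0.2419, 0.2201]
ee_rot: [0.534, 0.463, 0.535, -0.463]
wrist_force: [-0.7, 0.5, -3.3]
finger_gap: 0.0286
```

Call:
servo_tool(
  increments=[
    {"dx": 0,"dy": 0,"dz": 0,"twist": -3,"gripper": 0},
    {"dx": 0,"dy": 0,"dz": 0,"twist": -6,"gripper": 0},
    {"dx": 0,"dy": 0,"dz": 0,"twist": -8,"gripper": 0},
    {"dx": 0,"dy": 0,"dz": 0,"twist": -8,"gripper": 0},
    {"dx": 0,"dy": 0,"dz": 0,"twist": -8,"gripper": 0},
    {"dx": 0,"dy": 0,"dz": 0,"twist": -8,"gripper": 0},
    {"dx": 0,"dy": 0,"dz": 0,"twist": -8,"gripper": 0},
    {"dx": 0,"dy": 0,"dz": 0,"twist": -8,"gripper": 0},
    {"dx": 0,"dy": 0,"dz": 0,"twist": -7,"gripper": 0},
    {"dx": 0,"dy": 0,"dz": 0,"twist": -5.6,"gripper": 0},
    {"dx": 0,"dy": 0,"dz": 0,"twist": -3,"gripper": 0},
    {"dx": 0,"dy": 0,"dz": 0,"twist": 0,"gripper": 0},
  ],
  squeeze=120,
)

```text
clock: 9.65
tool_pos: [0.612, -0.2404, 0.2204]
ee_rot: [0.705, 0.056, 0.705, -0.056]
wrist_force: [-0.4, 0.4, -2.9]
finger_gap: 0.0283
```

Run:
```python
from rig import bot
from h import *
f,st=look(bot,"wrist","w5")
print(st["clock"],st["tool_pos"],inbox(st["tool_pos"]),st["wrist_force"],st["joints"].round(2),tilt(f,st),rel(st,tcpw(-.121,0,.22),80.86))
W=cloud(f,st);hsv=cv2.cvtColor(f["image"],cv2.COLOR_RGB2HSV)
red=((hsv[...,0]<8)|(hsv[...,0]>172))&(hsv[...,1]>150)&(abs(W[...,2]-.093)<.006)
n,l,s,c=cv2.connectedComponentsWithStats(red.astype(np.uint8));k=1+s[1:,4].argmax()
cn,_=cv2.findContours((l==k).astype(np.uint8),0,2);cn=max(cn,key=cv2.contourArea)
print(cv2.minAreaRect((plane(f,cn[:,0],0.093,st)[:,:2]*1000).astype(np.float32)))
```

```text
9.65 [ 0.61198556 -0.24040478  0.22035745] [-120.7   -1.3  127.4] [-0.38279829  0.37599093 -2.8987    ] [ 0.13  0.49  0.27  1.61 -0.14  1.06  1.85] tilt 0.0 roll 0.0 n 16862  tip x(down) 0.0317 z -0.0903 (array([ 0.0004, -0.0013,  0.0003]), 'y ang 80.91 twist 0.05')
((505.555908203125, -225.56466674804688), (169.90826416015625, 93.112548828125), 80.98597717285156)
```

View pics/w5.png

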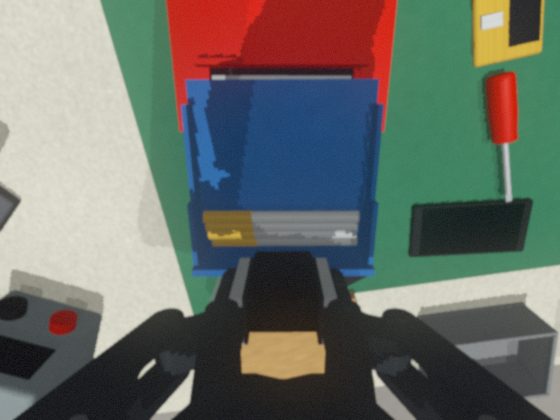

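The wrist view shows the scoop level and square to the slot: the nose edge (row 80) is centred on column 282, as is the slot at (282,73). Now lowering to just above the lid.

Call:
servo_tool(
  increments=[
    {"dx": 0.01,"dy": -0.001,"dz": 0,"twist": 0,"gripper": 0},
    {"dx": 0.02,"dy": 0,"dz": 0,"twist": 0,"gripper": 0},
    {"dx": 0.02,"dy": 0,"dz": 0,"twist": 0,"gripper": 0},
    {"dx": 0.02,"dy": 0,"dz": 0,"twist": 0,"gripper": 0},
    {"dx": 0.012,"dy": 0,"dz": 0,"twist": 0,"gripper": 0},
    {"dx": 0.007,"dy": 0,"dz": -0.004,"twist": 0,"gripper": 0},
    {"dx": 0,"dy": 0,"dz": -0.006,"twist": 0,"gripper": 0},
    {"dx": 0,"dy": 0,"dz": -0.004,"twist": 0,"gripper": 0},
    {"dx": 0,"dy": 0,"dz": 0,"twist": 0,"gripper": 0},
  ],
  squeeze=120,
)

```text
clock: 10.82
tool_pos: [0.5979, -0.2407, 0.1322]
ee_rot: [0.705, 0.056, 0.704, -0.057]
wrist_force: [-0.8, -0.8, -3.1]
finger_gap: 0.0281
```

Run:
```python
from rig import bot
from h import *
f,st=look(bot,"wrist","w6")
print(st["clock"],inbox(st["tool_pos"]),st["wrist_force"],tilt(f,st))
f,st=look(bot,"scene","s6",(140,300,60,220),4)
```

```text
10.825 [-106.9    1.3   39.2] [-0.7892508  -0.75614986 -3.13321627] tilt 0.0 roll 0.0 n 16825  tip x(down) 0.0317 z -0.0903
```

View pics/w6.png

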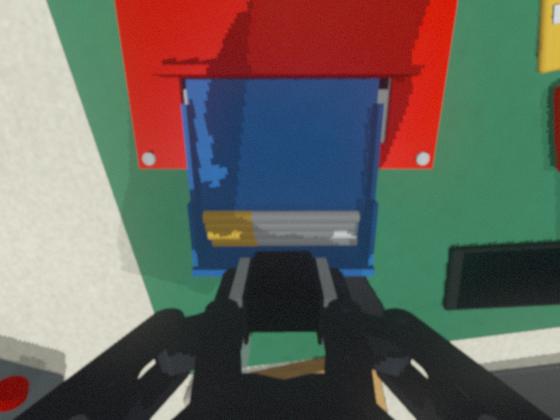

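View pics/s6.png

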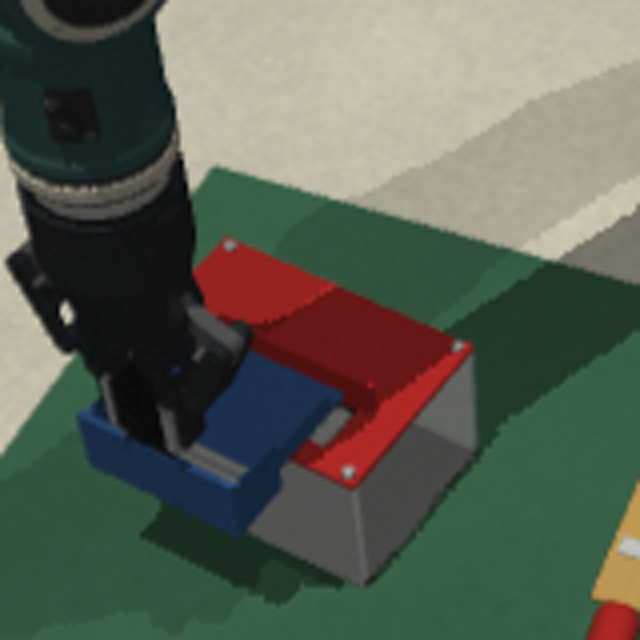

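Nose edge (row 78) is just short of the guard (row 74), and the slot ends are visible on both sides of it. Now touching the guard with a lighter grip and trying the first 10° of tipping.

Call:
servo_tool(
  increments=[
    {"dx": 0.002,"dy": 0.001,"dz": -0.001,"twist": 0,"gripper": 0},
    {"dx": 0.002,"dy": 0,"dz": -0.002,"twist": 0,"gripper": 0},
    {"dx": 0,"dy": 0,"dz": -0.0015,"twist": 0,"gripper": 0},
    {"dx": 0,"dy": 0,"dz": -0.001,"twist": 0,"gripper": 0},
    {"dx": -0.004,"dy": 0,"dz": -0.0024,"twist": 0,"gripper": 0},
    {"dx": -0.004,"dy": 0,"dz": -0.0024,"twist": 0,"gripper": 0},
    {"dx": -0.004,"dy": 0,"dz": -0.0025,"twist": 0,"gripper": 0},
    {"dx": -0.004,"dy": 0,"dz": -0.0026,"twist": 0,"gripper": 0},
    {"dx": 0,"dy": 0,"dz": 0,"twist": 0,"gripper": 0},
  ],
  squeeze=35,
)

```text
clock: 12.05
tool_pos: [0.5869, -0.2374, 0.1447]
ee_rot: [0.708, 0.056, 0.701, -0.057]
wrist_force: [8.7, -1.5, -4.7]
finger_gap: 0.0284
```

Run:
```python
from rig import bot
from h import *
f,st=look(bot,"wrist","w7")
print(st["clock"],inbox(st["tool_pos"]),st["wrist_force"],st["finger_gap"],tilt(f,st,(200,365,60,200)))
```

```text
12.05 [-95.5  -0.3  51.7] [ 8.72505025 -1.52989316 -4.6687466 ] 0.02837270597966881 tilt 8.2 roll 0.1 n 13593  tip x(down) 0.0443 z -0.0826
```

View pics/w7.png

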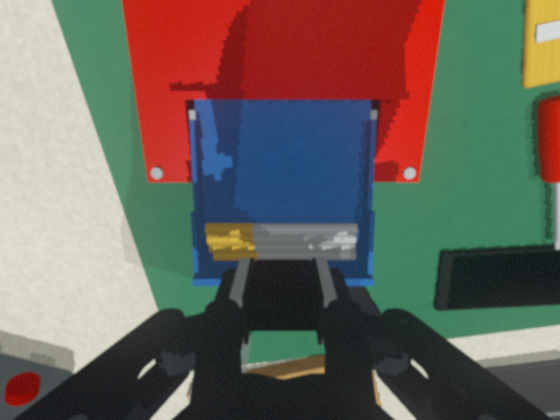

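It works: the tilt is 8°, the push 9 N, and the nose tip sits at (282,100) against the guard. Continuing to about 22°.

Call:
servo_tool(
  increments=[
    {"dx": -0.003,"dy": 0,"dz": -0.0023,"twist": 0,"gripper": 0},
    {"dx": -0.003,"dy": 0,"dz": -0.0023,"twist": 0,"gripper": 0},
    {"dx": -0.0028,"dy": 0,"dz": -0.0024,"twist": 0,"gripper": 0},
    {"dx": -0.0026,"dy": 0,"dz": -0.0025,"twist": 0,"gripper": 0},
    {"dx": -0.0025,"dy": 0,"dz": -0.0025,"twist": 0,"gripper": 0},
    {"dx": -0.0024,"dy": 0,"dz": -0.0026,"twist": 0,"gripper": 0},
    {"dx": -0.002,"dy": 0,"dz": -0.0026,"twist": 0,"gripper": 0},
    {"dx": 0,"dy": 0,"dz": 0,"twist": 0,"gripper": 0},
  ],
  squeeze=25,
)

```text
clock: 13.1
tool_pos: [0.5693, -0.2345, 0.1627]
ee_rot: [0.708, 0.056, 0.702, -0.057]
wrist_force: [7.3, -1.3, -3.6]
finger_gap: 0.0286
```

Run:
```python
from rig import bot
from h import *
f,st=look(bot,"wrist","w8")
print(st["clock"],inbox(st["tool_pos"]),st["wrist_force"],st["finger_gap"],tilt(f,st,(200,365,60,225)))
f,st=look(bot,"scene","s8",(140,300,60,220),4)
```

```text
13.1 [-77.6  -0.3  69.7] [ 7.34324056 -1.31814133 -3.55103366] 0.028596697733065456 tilt 20.5 roll 0.0 n 11617  tip x(down) 0.0602 z -0.0637
```

View pics/w8.png

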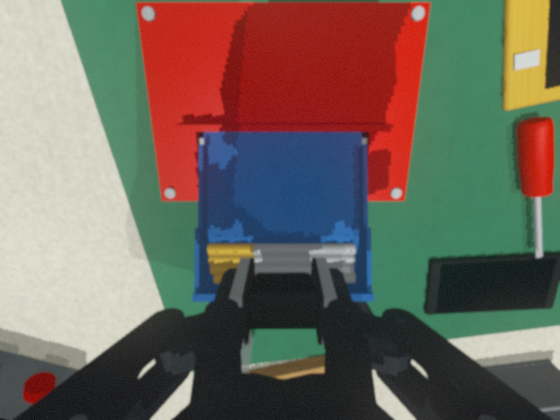

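View pics/s8.png

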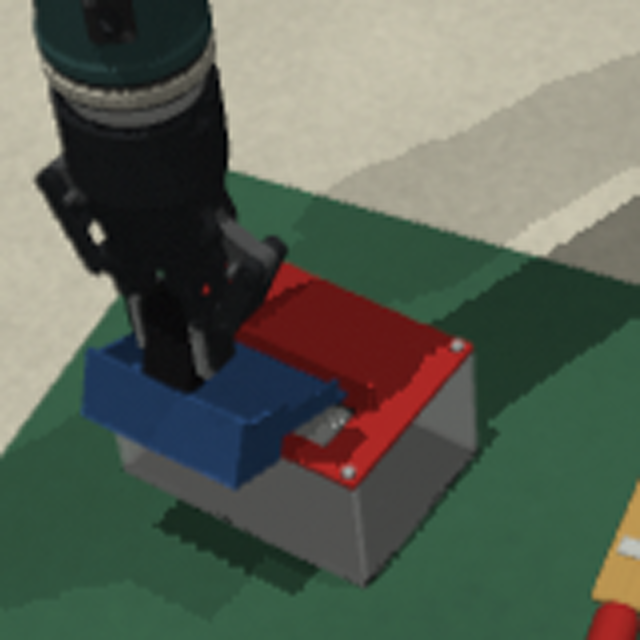

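At 20.5° the blades are still in the pocket (row 250). The tip has crept to about 9 mm above the lid, so I'm firming the grip, backing off and lowering it to lid level before going steeper.

Call:
servo_tool(
  increments=[
    {"dx": 0,"dy": 0,"dz": 0.0,"twist": 0,"gripper": 0},
    {"dx": 0,"dy": 0,"dz": 0.002,"twist": 0,"gripper": 0},
    {"dx": 0.002,"dy": 0,"dz": 0.002,"twist": 0,"gripper": 0},
    {"dx": 0.003,"dy": 0,"dz": 0,"twist": 0,"gripper": 0},
    {"dx": 0.003,"dy": 0,"dz": 0,"twist": 0,"gripper": 0},
    {"dx": 0,"dy": 0,"dz": 0,"twist": 0,"gripper": 0},
  ],
  squeeze=120,
)

```text
clock: 13.95
tool_pos: [0.5702, -0.2352, 0.1536]
ee_rot: [0.705, 0.056, 0.705, -0.057]
wrist_force: [4.4, -0.9, -1.3]
finger_gap: 0.0281
```

Run:
```python
from rig import bot
from h import *
f,st=look(bot,"wrist","w9")
print(st["clock"],inbox(st["tool_pos"]),st["wrist_force"],st["finger_gap"],tilt(f,st,(200,365,60,225)))
```

```text
13.95 [-78.6   0.2  60.6] [ 4.41105684 -0.91455685 -1.28675469] 0.028073819451779048 tilt 20.1 roll -0.0 n 11581  tip x(down) 0.0595 z -0.0636
```

Call:
servo_tool(
  increments=[
    {"dx": -0.0012,"dy": 0,"dz": -0.003,"twist": 0,"gripper": 0},
    {"dx": -0.0024,"dy": 0,"dz": -0.0028,"twist": 0,"gripper": 0},
    {"dx": -0.0023,"dy": 0,"dz": -0.0028,"twist": 0,"gripper": 0},
    {"dx": -0.0022,"dy": 0,"dz": -0.0029,"twist": 0,"gripper": 0},
    {"dx": -0.0021,"dy": 0,"dz": -0.003,"twist": 0,"gripper": 0},
    {"dx": -0.002,"dy": 0,"dz": -0.0031,"twist": 0,"gripper": 0},
    {"dx": -0.0019,"dy": 0,"dz": -0.0031,"twist": 0,"gripper": 0},
    {"dx": -0.0018,"dy": 0,"dz": -0.0032,"twist": 0,"gripper": 0},
    {"dx": -0.0017,"dy": 0,"dz": -0.0033,"twist": 0,"gripper": 0},
    {"dx": -0.0015,"dy": 0,"dz": -0.0033,"twist": 0,"gripper": 0},
    {"dx": -0.0014,"dy": 0,"dz": -0.0034,"twist": 0,"gripper": 0},
    {"dx": -0.0013,"dy": 0,"dz": -0.0034,"twist": 0,"gripper": 0},
    {"dx": -0.0012,"dy": 0,"dz": -0.0035,"twist": 0,"gripper": 0},
    {"dx": 0,"dy": 0,"dz": 0,"twist": 0,"gripper": 0},
  ],
  squeeze=25,
)

```text
clock: 15.75
tool_pos: [0.5309, -0.2287, 0.1768]
ee_rot: [0.706, 0.056, 0.704, -0.057]
wrist_force: [7.5, -1.2, -5.0]
finger_gap: 0.0286
```

Run:
```python
from rig import bot
from h import *
f,st=look(bot,"wrist","w10")
print(st["clock"],inbox(st["tool_pos"]),st["wrist_force"],st["finger_gap"],tilt(f,st,(200,365,60,225)))
f,st=look(bot,"scene","s10",(140,300,60,220),4)
```

```text
15.75 [-38.8   0.1  83.8] [ 7.51224933 -1.24709735 -4.96550214] 0.028577711431387372 tilt 38.2 roll 0.1 n 775  tip x(down) 0.0622 z -0.0072
```

View pics/w10.png

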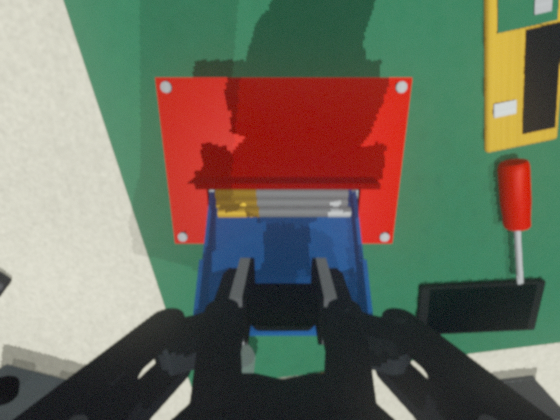

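View pics/s10.png

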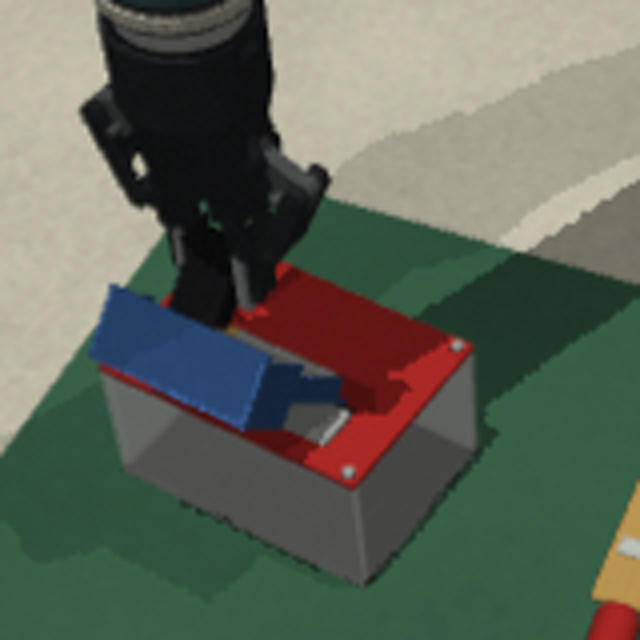

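Run:
```python
from h import *
f,st=pickle.load(open("w10.pkl","rb"))
for b in [(215,350,219,250),(215,232,219,290),(335,350,219,290)]: print(tilt(f,st,b))
W=cloud(f,st)
for v in range(185,300,8): print(v,[tuple(inbox(W[v,u])) for u in (222,282,345)])
```

```text
tilt 43.1 roll 0.0 n 3598  tip x(down) 0.0618 z -0.0065
tilt 18.1 roll -80.5 n 50  tip x(down) -0.1743 z -0.0062
tilt 40.6 roll 53.9 n 79  tip x(down) 0.0087 z -0.0057
185 [(np.float64(-9.2), np.float64(41.9), np.float64(19.9)), (np.float64(-9.1), np.float64(1.7), np.float64(19.7)), (np.float64(-9.2), np.float64(-40.7), np.float64(19.0))]
193 [(np.float64(-14.3), np.float64(42.0), np.float64(21.3)), (np.float64(-14.3), np.float64(1.7), np.float64(21.2)), (np.float64(-14.3), np.float64(-40.7), np.float64(20.9))]
201 [(np.float64(-20.4), np.float64(42.5), np.float64(20.1)), (np.float64(-20.0), np.float64(1.7), np.float64(20.8)), (np.float64(-20.5), np.float64(-41.5), np.float64(19.0))]
209 [(np.float64(-24.8), np.float64(42.1), np.float64(23.8)), (np.float64(-24.6), np.float64(1.6), np.float64(24.3)), (np.float64(-24.2), np.float64(-40.6), np.float64(25.1))]
217 [(np.float64(-31.9), np.float64(43.2), np.float64(20.3)), (np.float64(-31.7), np.float64(1.6), np.float64(20.5)), (np.float64(-31.8), np.float64(-42.0), np.float64(20.1))]
225 [(np.float64(-35.9), np.float64(42.5), np.float64(2
[... 1012 characters left out ...]
oat64(-59.4), np.float64(39.7), np.float64(48.7)), (np.float64(-59.6), np.float64(1.5), np.float64(48.2)), (np.float64(-59.4), np.float64(-38.6), np.float64(48.4))]
281 [(np.float64(-31.8), np.float64(28.1), np.float64(103.1)), (np.float64(-64.5), np.float64(1.5), np.float64(49.6)), (np.float64(-31.4), np.float64(-26.5), np.float64(103.6))]
289 [(np.float64(-31.5), np.float64(26.8), np.float64(110.0)), (np.float64(-29.5), np.float64(1.4), np.float64(113.0)), (np.float64(-32.0), np.float64(-25.5), np.float64(109.1))]
297 [(np.float64(-31.3), np.float64(25.7), np.float64(116.1)), (np.float64(-31.9), np.float64(1.4), np.float64(115.1)), (np.float64(-31.4), np.float64(-24.2), np.float64(115.8))]
```

All four blades have rolled down onto the nose (rows 190–217) and lie along the slot behind the guard. The depth profile gives about 45° of tilt, tip at x≈-12 and 0.6 mm above the lid. Gripping firmly, I'm pushing the flap in and opening the gap.

Call:
servo_tool(
  increments=[
    {"dx": 0,"dy": 0,"dz": 0,"twist": 0,"gripper": 0},
    {"dx": 0,"dy": 0,"dz": 0.002,"twist": 0,"gripper": 0},
    {"dx": 0.003,"dy": 0,"dz": 0.003,"twist": 0,"gripper": 0},
    {"dx": 0.004,"dy": 0,"dz": 0.003,"twist": 0,"gripper": 0},
    {"dx": 0.004,"dy": 0,"dz": 0.003,"twist": 0,"gripper": 0},
    {"dx": 0.0035,"dy": 0,"dz": 0.002,"twist": 0,"gripper": 0},
    {"dx": 0,"dy": 0,"dz": 0,"twist": 0,"gripper": 0},
    {"dx": 0,"dy": 0,"dz": 0,"twist": 0,"gripper": 0},
  ],
  squeeze=120,
)

```text
clock: 16.85
tool_pos: [0.5424, -0.2306, 0.1622]
ee_rot: [0.705, 0.056, 0.705, -0.056]
wrist_force: [-1.4, 0.7, -1.4]
finger_gap: 0.029
```

Run:
```python
from rig import bot
from h import *
f,st=look(bot,"wrist","w11")
print(st["clock"],inbox(st["tool_pos"]),st["wrist_force"],st["finger_gap"],tilt(f,st,(215,350,219,250)))
W=cloud(f,st)
for v in range(177,270,8): print(v,inbox(W[v,282]))
f,st=look(bot,"scene","s11",(140,300,60,220),4)
```

```text
16.85 [-50.5   0.   69.2] [-1.35238714  0.69352279 -1.37618391] 0.02898548181351633 tilt 42.0 roll 0.0 n 3630  tip x(down) 0.0606 z -0.0070
177 [-16.4   1.6  -0.4]
185 [-22.2   1.6  -1.3]
193 [-28.    1.6  -1.2]
201 [-33.5   1.6  -0.4]
209 [-37.9   1.6   4.3]
217 [-42.4   1.5   8. ]
225 [-47.    1.5  11.3]
233 [-51.    1.5  15.8]
241 [-55.2   1.5  19.6]
249 [-59.7   1.5  22.3]
257 [-63.4   1.5  26.6]
265 [-66.8   1.5  31.1]
```

View pics/w11.png

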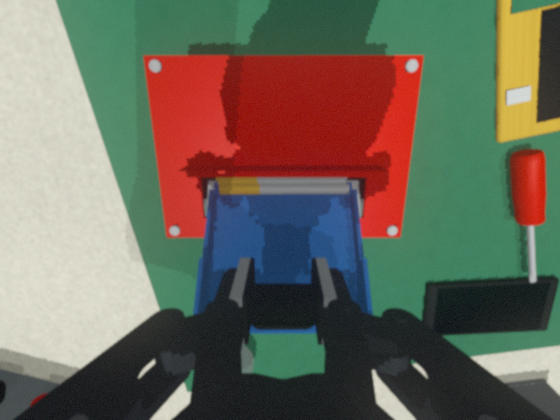

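View pics/s11.png

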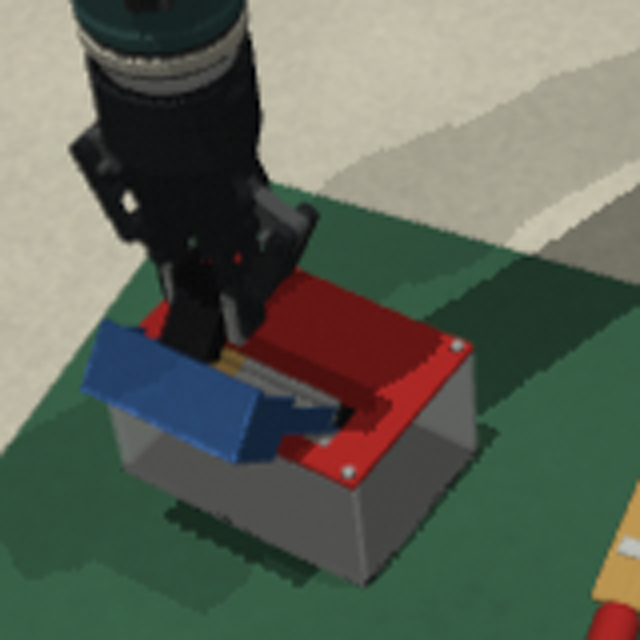

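The blades have sunk to lid level (rows 178–193), but the tip is at about x=-17, which leaves only a 6 mm gap. I'm backing off another 5 mm.

Call:
servo_tool(
  increments=[
    {"dx": 0,"dy": 0,"dz": 0.002,"twist": 0,"gripper": 0},
    {"dx": 0,"dy": 0,"dz": 0.002,"twist": 0,"gripper": 0},
    {"dx": 0.001,"dy": 0,"dz": 0.0015,"twist": 0,"gripper": 0},
    {"dx": 0,"dy": 0,"dz": 0,"twist": 0,"gripper": 0},
    {"dx": 0,"dy": 0,"dz": 0,"twist": 0,"gripper": 0},
  ],
  squeeze=120,
)

```text
clock: 17.58
tool_pos: [0.5476, -0.2315, 0.161]
ee_rot: [0.705, 0.056, 0.705, -0.056]
wrist_force: [-3.0, 0.2, -0.4]
finger_gap: 0.0287
```

Run:
```python
from rig import bot
from h import *
f,st=look(bot,"wrist","w12")
print(st["clock"],inbox(st["tool_pos"]),st["wrist_force"],st["finger_gap"])
W=cloud(f,st)
for v in range(165,270,7): print(v,inbox(W[v,282]))
f,st=look(bot,"scene","s12",(140,300,60,220),4)
```

```text
17.575 [-55.8   0.1  68. ] [-2.95816132  0.1585318  -0.36741508] 0.028663098121560895
165 [-9.2  1.6 21.1]
172 [-35.5   1.8 -84.7]
179 [-26.5   1.7 -16.4]
186 [-29.9   1.7  -9.1]
193 [-34.1   1.7  -5.5]
200 [-38.    1.7  -1.2]
207 [-42.6   1.7   0.5]
214 [-45.7   1.6   6.3]
221 [-49.9   1.6   8.7]
228 [-53.5   1.6  12.6]
235 [-57.4   1.6  15.4]
242 [-60.8   1.6  19.3]
249 [-65.    1.6  21.1]
256 [-68.1   1.6  25. ]
263 [-72.1   1.6  27.2]
```

View pics/w12.png

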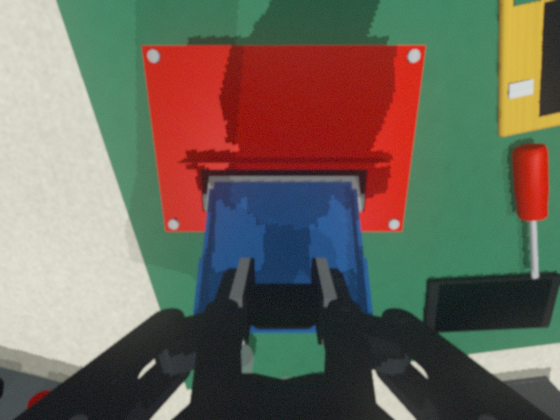

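View pics/s12.png

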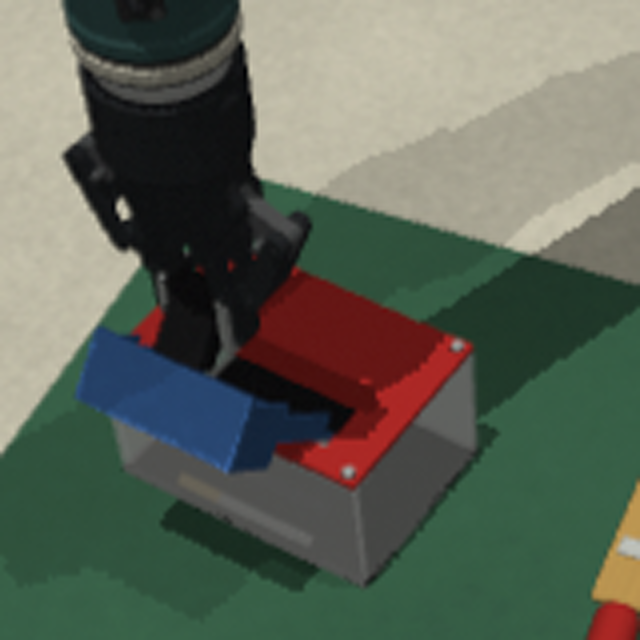

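All blades have dropped through: the slot shows empty behind the nose, and a blade is visible through the clear wall at about (240,510). Now withdrawing along the nose and rising.

Call:
servo_tool(
  increments=[
    {"dx": -0.003,"dy": 0,"dz": 0.002,"twist": 0,"gripper": 0},
    {"dx": -0.005,"dy": 0,"dz": 0.004,"twist": 0,"gripper": 0},
    {"dx": -0.005,"dy": 0,"dz": 0.004,"twist": 0,"gripper": 0},
    {"dx": -0.006,"dy": 0,"dz": 0.005,"twist": 0,"gripper": 0},
    {"dx": -0.01,"dy": 0,"dz": 0.01,"twist": 0,"gripper": 0},
    {"dx": -0.02,"dy": 0,"dz": 0.01,"twist": 0,"gripper": 0},
    {"dx": -0.025,"dy": 0,"dz": 0.005,"twist": 0,"gripper": 0},
    {"dx": -0.02,"dy": 0,"dz": 0,"twist": 0,"gripper": 0},
    {"dx": -0.006,"dy": 0,"dz": 0,"twist": 0,"gripper": 0},
    {"dx": 0,"dy": 0,"dz": 0,"twist": 0,"gripper": 0},
  ],
  squeeze=120,
)

```text
clock: 18.92
tool_pos: [0.5877, -0.2378, 0.2613]
ee_rot: [0.705, 0.056, 0.705, -0.056]
wrist_force: [0.1, 0.5, -2.3]
finger_gap: 0.0285
```

Run:
```python
from rig import bot
from h import *
f,st=look(bot,"wrist","w13")
print(st["clock"],inbox(st["tool_pos"]),st["wrist_force"],st["finger_gap"],rel(st,[.5097,.1845,.22],8.26))
W=cloud(f,st)
for v in range(120,280,10): print(v,inbox(W[v,282]))
f,st=look(bot,"scene","s13",(140,300,60,220),4)
```

```text
18.925 [-96.3  -0.  168.3] [ 0.0592965   0.51223552 -2.27202225] 0.028526788733244764 (array([ 0.0412,  0.4046, -0.1441]), 'y ang 80.86 twist 72.60')
120 [-29.6   1.8  -1.1]
130 [-38.8   1.8   0.2]
140 [-48.2   1.8   0. ]
150 [-57.7   1.7   0.3]
160 [-82.9   1.9 -90.3]
170 [-96.    1.9 -91.4]
180 [-108.6    1.9  -88.8]
190 [-73.2   1.5  92.3]
200 [-78.8   1.5  98.5]
210 [-84.6   1.5 103.1]
220 [-90.    1.5 108.5]
230 [-95.4   1.5 113.3]
240 [-100.8    1.5  117.7]
250 [-105.9    1.4  122.3]
260 [-110.     1.4  128.4]
270 [-115.6    1.4  131.4]
```

View pics/w13.png

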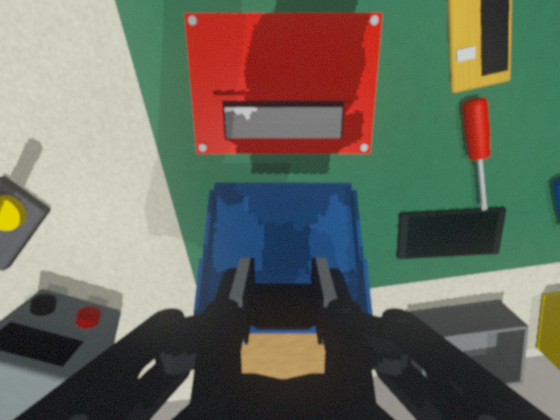

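View pics/s13.png

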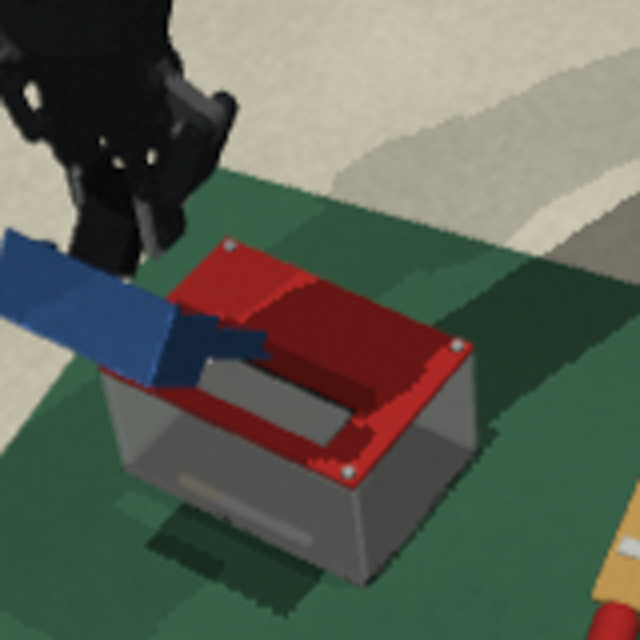

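Flap is shut (rows 105–138 flush with the lid), and the scoop is empty and clear of the box. Turning it back and carrying it home.

Call:
servo_tool(
  increments=[
    {"dx": 0,"dy": 0,"dz": 0,"twist": 3,"gripper": 0},
    {"dx": 0,"dy": 0,"dz": 0,"twist": 6,"gripper": 0},
    {"dx": 0,"dy": 0,"dz": 0,"twist": 8,"gripper": 0},
    {"dx": 0,"dy": 0,"dz": 0,"twist": 8,"gripper": 0},
    {"dx": 0,"dy": 0,"dz": 0,"twist": 8,"gripper": 0},
    {"dx": 0,"dy": 0,"dz": 0,"twist": 8,"gripper": 0},
    {"dx": 0,"dy": 0,"dz": 0,"twist": 8,"gripper": 0},
    {"dx": 0,"dy": 0,"dz": 0,"twist": 8,"gripper": 0},
    {"dx": 0,"dy": 0,"dz": 0,"twist": 7,"gripper": 0},
    {"dx": 0,"dy": 0,"dz": 0,"twist": 5.6,"gripper": 0},
    {"dx": 0,"dy": 0,"dz": 0,"twist": 3,"gripper": 0},
    {"dx": 0,"dy": 0,"dz": 0,"twist": 0,"gripper": 0},
  ],
  squeeze=120,
)

```text
clock: 20.52
tool_pos: [0.587, -0.2375, 0.2602]
ee_rot: [0.534, 0.462, 0.535, -0.463]
wrist_force: [0.1, -1.0, -1.1]
finger_gap: 0.0287
```

Run:
```python
from rig import bot
from h import *
st=bot.state()
print(st["clock"],inbox(st["tool_pos"]),st["wrist_force"],rel(st,[.5097,.1845,.18],8.26))
f,st=look(bot,"scene","s14",(100,260,60,260),3)
```

```text
20.525 [-95.5  -0.2 167.2] [ 0.12804585 -1.00595013 -1.10165037] (array([ 0.0804, -0.0155, -0.4287]), 'y ang 8.29 twist 0.03')
```

View pics/s14.png

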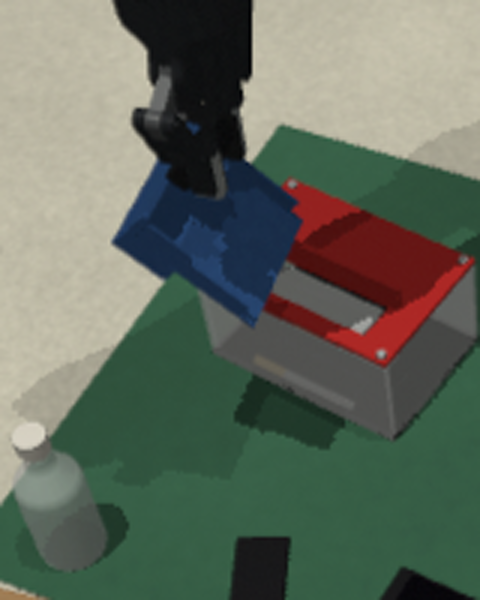

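The scoop is visibly empty inside (about (200,240)). I'll carry it so that the nose tip lands about where it stood, 58 mm short in pivot, and then roll it flat by pulling back while lowering.

Call:
servo_tool(
  increments=[
    {"dx": 0,"dy": 0,"dz": -0.01,"twist": 0,"gripper": 0},
    {"dx": 0,"dy": 0,"dz": -0.02,"twist": 0,"gripper": 0},
    {"dx": 0,"dy": -0.001,"dz": -0.03,"twist": 0,"gripper": 0},
    {"dx": 0,"dy": -0.0015,"dz": -0.036,"twist": 0,"gripper": 0},
    {"dx": 0,"dy": -0.0015,"dz": -0.038,"twist": 0,"gripper": 0},
    {"dx": 0,"dy": -0.0015,"dz": -0.038,"twist": 0,"gripper": 0},
    {"dx": 0,"dy": -0.0015,"dz": -0.038,"twist": 0,"gripper": 0},
    {"dx": 0,"dy": -0.0015,"dz": -0.038,"twist": 0,"gripper": 0},
    {"dx": 0.005,"dy": -0.0015,"dz": -0.038,"twist": 0,"gripper": 0},
    {"dx": 0.01,"dy": -0.0015,"dz": -0.038,"twist": 0,"gripper": 0},
    {"dx": 0.02,"dy": -0.0015,"dz": -0.038,"twist": 0,"gripper": 0},
    {"dx": 0.025,"dy": -0.001,"dz": -0.038,"twist": 0,"gripper": 0},
    {"dx": 0.025,"dy": -0.001,"dz": -0.034,"twist": 0,"gripper": 0},
    {"dx": 0.025,"dy": 0,"dz": -0.028,"twist": 0,"gripper": 0},
    {"dx": 0.02,"dy": 0,"dz": -0.018,"twist": 0,"gripper": 0},
    {"dx": 0.012,"dy": 0,"dz": -0.007,"twist": 0,"gripper": 0},
    {"dx": 0.006,"dy": 0,"dz": 0,"twist": 0,"gripper": 0},
    {"dx": 0,"dy": 0,"dz": 0,"twist": 0,"gripper": 0},
  ],
  squeeze=120,
)

```text
clock: 22.82
tool_pos: [0.5029, 0.2407, 0.1132]
ee_rot: [0.534, 0.463, 0.534, -0.463]
wrist_force: [0.2, 0.2, -2.0]
finger_gap: 0.0288
```

Run:
```python
from rig import bot
from h import *
f,st=look(bot,"wrist","w15")
print(st["clock"],st["tool_pos"],st["wrist_force"],rel(st,[.5097,.1845,.0521],8.26),tilt(f,st,(215,350,190,250)))
f,st=look(bot,"scene","s15",(320,480,120,300),3.3)
```

```text
22.825 [0.50294297 0.24070654 0.11317231] [ 0.1948074   0.17934827 -1.99765858] (array([ 0.0611, -0.0013,  0.0566]), 'y ang 8.15 twist -0.11') tilt 42.5 roll 0.1 n 6879  tip x(down) 0.0758 z -0.0221
```

View pics/s15.png

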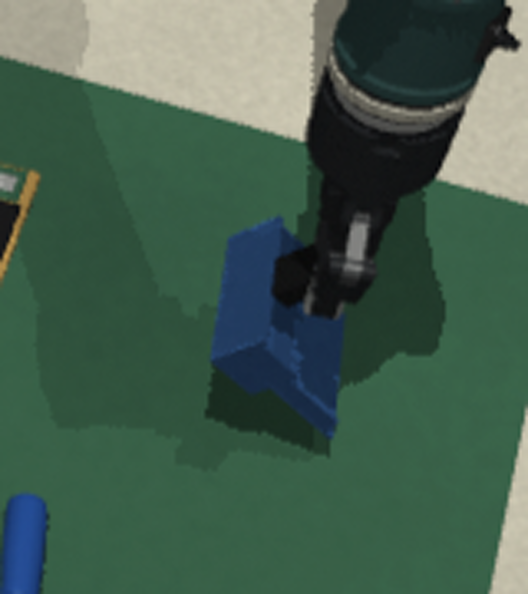

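View pics/w15.png

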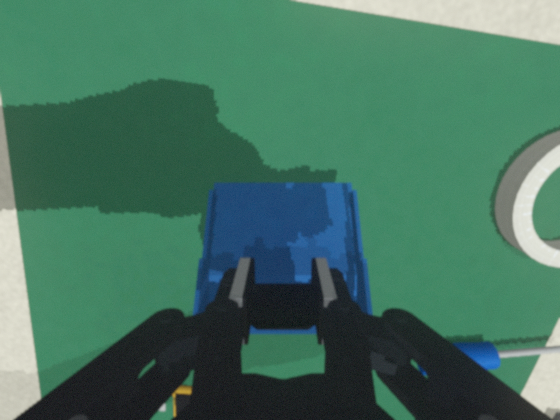

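Call:
servo_tool(
  increments=[
    {"dx": 0.006,"dy": 0,"dz": 0,"twist": 0,"gripper": 0},
    {"dx": 0.008,"dy": 0,"dz": 0,"twist": 0,"gripper": 0},
    {"dx": 0.006,"dy": 0,"dz": 0,"twist": 0,"gripper": 0},
    {"dx": 0.004,"dy": 0,"dz": 0,"twist": 0,"gripper": 0},
    {"dx": 0.003,"dy": 0,"dz": 0.002,"twist": 0,"gripper": 0},
    {"dx": 0.0015,"dy": 0,"dz": 0.004,"twist": 0,"gripper": 0},
    {"dx": 0.0015,"dy": 0,"dz": 0.004,"twist": 0,"gripper": 0},
    {"dx": 0.0015,"dy": 0,"dz": 0.0037,"twist": 0,"gripper": 0},
    {"dx": 0.0015,"dy": 0,"dz": 0.0037,"twist": 0,"gripper": 0},
    {"dx": 0.0018,"dy": 0,"dz": 0.0036,"twist": 0,"gripper": 0},
    {"dx": 0.0018,"dy": 0,"dz": 0.0036,"twist": 0,"gripper": 0},
    {"dx": 0,"dy": 0,"dz": 0,"twist": 0,"gripper": 0},
  ],
  squeeze=25,
)

```text
clock: 24.42
tool_pos: [0.5072, 0.2194, 0.0787]
ee_rot: [0.534, 0.464, 0.535, -0.461]
wrist_force: [-2.9, 2.7, 12.2]
finger_gap: 0.0286
```

Run:
```python
from rig import bot
from h import *
f,st=look(bot,"wrist","w16")
print(st["clock"],st["tool_pos"],st["wrist_force"],rel(st,[.5097,.1845,.0521],8.26),tilt(f,st,(215,350,170,235)))
f,st=look(bot,"scene","s16",(320,480,120,300),3.3)
```

```text
24.425 [0.50717481 0.21941844 0.07871144] [-2.90128537  2.66940626 12.18433073] (array([ 0.0265, -0.0026,  0.035 ]), 'y ang 8.25 twist -0.01') tilt 32.8 roll 0.0 n 7796  tip x(down) 0.0693 z -0.0378
```

View pics/s16.png

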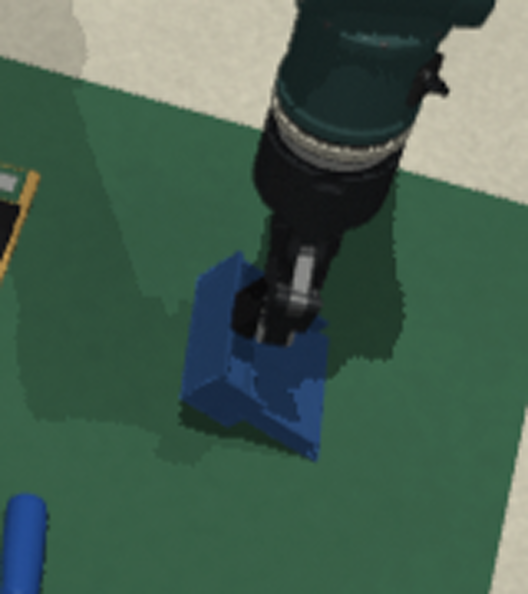

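Tilt is down to 33° with a 12 N press, so the rolling works. Continuing.

Call:
servo_tool(
  increments=[
    {"dx": 0.0016,"dy": 0,"dz": 0.0036,"twist": 0,"gripper": 0},
    {"dx": 0.0018,"dy": 0,"dz": 0.0035,"twist": 0,"gripper": 0},
    {"dx": 0.0019,"dy": 0,"dz": 0.0034,"twist": 0,"gripper": 0},
    {"dx": 0.002,"dy": 0,"dz": 0.0033,"twist": 0,"gripper": 0},
    {"dx": 0.0021,"dy": 0,"dz": 0.0032,"twist": 0,"gripper": 0},
    {"dx": 0.0022,"dy": 0,"dz": 0.0031,"twist": 0,"gripper": 0},
    {"dx": 0.0023,"dy": 0,"dz": 0.003,"twist": 0,"gripper": 0},
    {"dx": 0.0024,"dy": 0,"dz": 0.003,"twist": 0,"gripper": 0},
    {"dx": 0.0025,"dy": 0,"dz": 0.003,"twist": 0,"gripper": 0},
    {"dx": 0.0025,"dy": 0,"dz": 0.003,"twist": 0,"gripper": 0},
    {"dx": 0,"dy": 0,"dz": 0,"twist": 0,"gripper": 0},
  ],
  squeeze=25,
)

```text
clock: 25.9
tool_pos: [0.5119, 0.1888, 0.058]
ee_rot: [0.535, 0.464, 0.535, -0.46]
wrist_force: [-4.0, 4.8, 17.9]
finger_gap: 0.0285
```

Run:
```python
from rig import bot
from h import *
f,st=look(bot,"wrist","w17")
print(st["clock"],st["tool_pos"],st["wrist_force"],rel(st,[.5097,.1845,.0521],8.26),tilt(f,st,(205,360,130,215)))
```

```text
25.9 [0.51192447 0.18883665 0.0580181 ] [-4.04901901  4.83867008 17.85989703] (array([ 0.0059, -0.0028,  0.004 ]), 'y ang 8.33 twist 0.07') tilt 13.5 roll 0.1 n 11260  tip x(down) 0.0502 z -0.0657
```

View pics/w17.png

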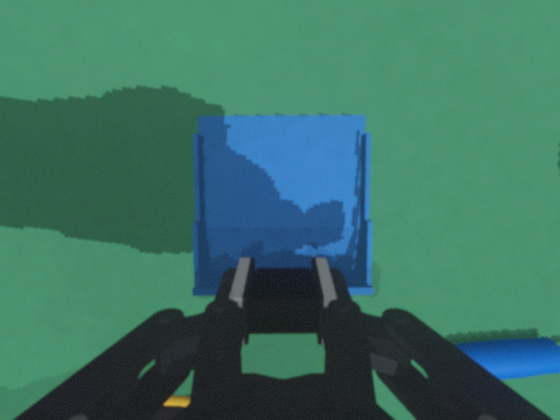

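At 13.5° the pocket is plainly empty (rows 225–290). The final stretch to flat follows.

Call:
servo_tool(
  increments=[
    {"dx": 0.001,"dy": 0,"dz": 0.0025,"twist": 0,"gripper": 0},
    {"dx": 0.001,"dy": 0,"dz": 0.0025,"twist": 0,"gripper": 0},
    {"dx": 0.0008,"dy": 0,"dz": 0.0025,"twist": 0,"gripper": 0},
    {"dx": 0.0007,"dy": 0,"dz": 0.0025,"twist": 0,"gripper": 0},
    {"dx": 0.0006,"dy": 0,"dz": 0.0025,"twist": 0,"gripper": 0},
    {"dx": 0.0005,"dy": 0,"dz": 0.0025,"twist": 0,"gripper": 0},
    {"dx": 0.0,"dy": 0,"dz": 0.002,"twist": 0,"gripper": 0},
    {"dx": 0,"dy": 0,"dz": 0,"twist": 0,"gripper": 0},
  ],
  squeeze=20,
)

```text
clock: 26.95
tool_pos: [0.5143, 0.1733, 0.0534]
ee_rot: [0.534, 0.465, 0.536, -0.46]
wrist_force: [-3.0, 7.7, 15.8]
finger_gap: 0.0286
```

Run:
```python
from rig import bot
from h import *
f,st=look(bot,"wrist","w18")
print(st["clock"],st["tool_pos"],st["wrist_force"],rel(st,[.5097,.1845,.0521],8.26),tilt(f,st,(205,360,110,200)))
```

```text
26.95 [0.51434676 0.17327788 0.05338342] [-2.95891937  7.7047229  15.81959917] (array([ 0.0013, -0.003 , -0.0118]), 'y ang 8.32 twist 0.06') tilt 2.5 roll 0.2 n 12834  tip x(down) 0.0351 z -0.0774
```

Call:
servo_tool(
  increments=[
    {"dx": 0.001,"dy": 0,"dz": 0.002,"twist": 0,"gripper": 0},
    {"dx": 0.001,"dy": 0,"dz": 0.0015,"twist": 0,"gripper": 0},
    {"dx": 0,"dy": 0,"dz": 0,"twist": 0,"gripper": 0},
    {"dx": -0.0015,"dy": 0,"dz": -0.0015,"twist": 0,"gripper": 0},
    {"dx": -0.001,"dy": 0,"dz": -0.0015,"twist": 0,"gripper": 0},
    {"dx": 0,"dy": 0,"dz": 0,"twist": 0,"gripper": 0},
  ],
  squeeze=20,
)

```text
clock: 27.75
tool_pos: [0.5147, 0.1698, 0.0524]
ee_rot: [0.535, 0.464, 0.534, -0.461]
wrist_force: [-0.5, 3.8, 9.0]
finger_gap: 0.0285
```

Run:
```python
from rig import bot
from h import *
f,st=look(bot,"wrist","w19")
print(st["clock"],st["tool_pos"],st["wrist_force"],tilt(f,st,(205,360,110,200)))
```

```text
27.75 [0.51465599 0.16979479 0.05244016] [-0.48054022  3.78910139  8.96884637] tilt 0.5 roll 0.2 n 12985  tip x(down) 0.0322 z -0.0774
```

View pics/w19.png

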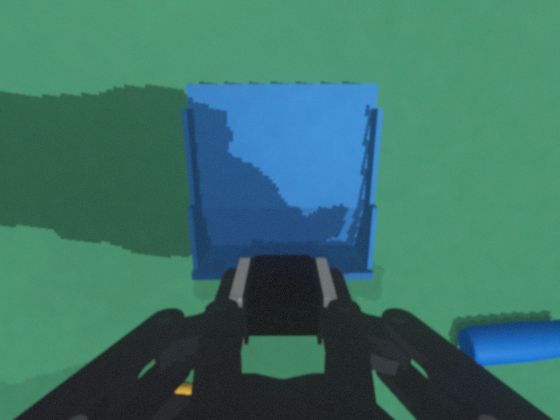

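The scoop is flat (0.5°) and empty. Releasing and rising straight up.

Call:
servo_tool(
  increments=[
    {"dx": -0.001,"dy": 0,"dz": -0.001,"twist": 0,"gripper": 0},
    {"dx": 0,"dy": 0,"dz": 0,"twist": 0,"gripper": 0.4},
    {"dx": 0,"dy": 0,"dz": 0,"twist": 0,"gripper": 0.5},
    {"dx": 0,"dy": 0,"dz": 0,"twist": 0,"gripper": 0.7},
    {"dx": 0,"dy": 0,"dz": 0,"twist": 0,"gripper": 0.8},
    {"dx": 0,"dy": 0,"dz": 0,"twist": 0,"gripper": 0.8},
    {"dx": -0.005,"dy": 0,"dz": 0,"twist": 0,"gripper": 0.8},
    {"dx": -0.015,"dy": 0,"dz": 0,"twist": 0,"gripper": 0.8},
    {"dx": -0.025,"dy": 0,"dz": 0,"twist": 0,"gripper": 0.8},
    {"dx": -0.03,"dy": 0,"dz": 0,"twist": 0,"gripper": 0.8},
    {"dx": -0.035,"dy": 0,"dz": 0,"twist": 0,"gripper": 0.8},
    {"dx": -0.035,"dy": 0,"dz": 0,"twist": 0,"gripper": 0.8},
    {"dx": -0.03,"dy": 0,"dz": 0,"twist": 0,"gripper": 0.8},
    {"dx": -0.015,"dy": 0,"dz": 0,"twist": 0,"gripper": 0.8},
    {"dx": 0,"dy": 0,"dz": 0,"twist": 0,"gripper": 0.8},
  ],
  squeeze=20,
)

```text
clock: 29.68
tool_pos: [0.5134, 0.1697, 0.2432]
ee_rot: [0.535, 0.464, 0.534, -0.462]
wrist_force: [-0.4, 0.9, -0.9]
finger_gap: 0.0684
```

Run:
```python
from rig import bot
from h import *
f,st=look(bot,"wrist","w20")
print(st["clock"],st["tool_pos"],st["wrist_force"],st["finger_gap"],tilt(f,st,(240,330,90,140)))
f,st=look(bot,"scene","s20")
im=f["image"][:,:,::-1]
cv2.imwrite("pics/s20b.png",cv2.resize(im[120:210,150:270],None,fx=6,fy=6,interpolation=cv2.INTER_CUBIC))
f,st=look(bot,"top","t20")
W=cloud(f);
```

```text
29.675 [0.51339293 0.16970891 0.24320694] [-0.40495257  0.86174346 -0.85492062] 0.06837381990443846 tilt 0.0 roll 0.1 n 3136  tip x(down) 0.2226 z -0.0883
```

View pics/w20.png

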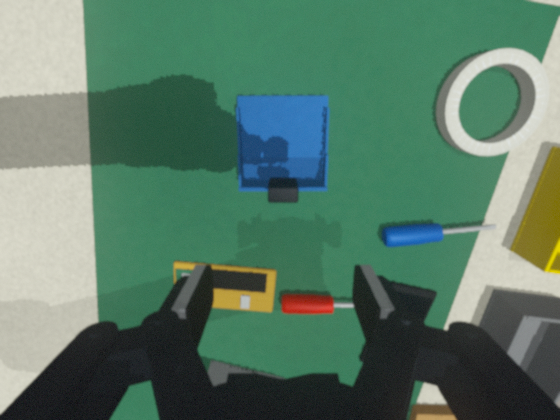

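View pics/s20.png

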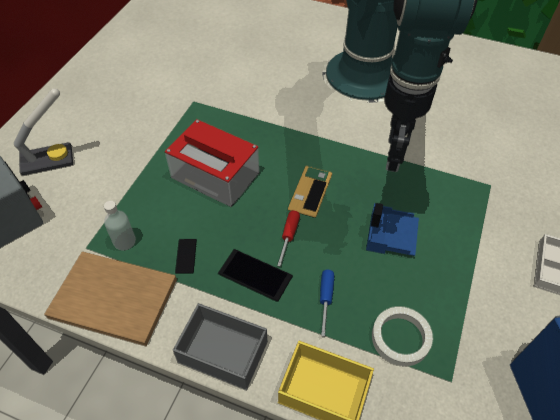

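View pics/s20b.png

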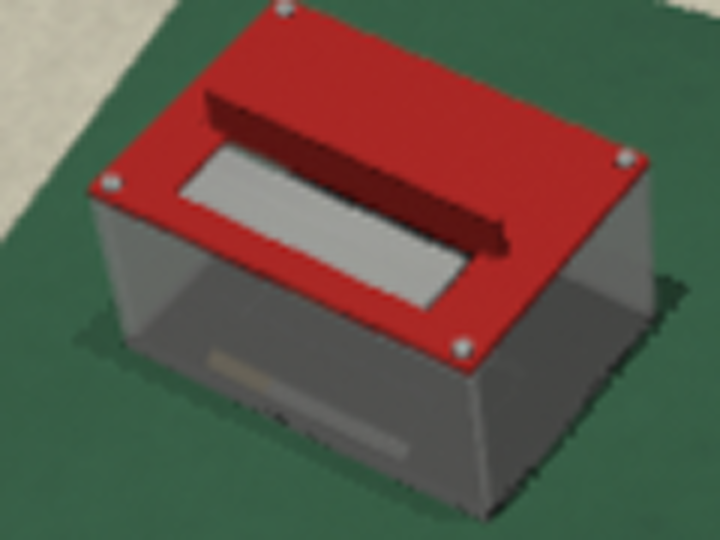

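View pics/t20.png

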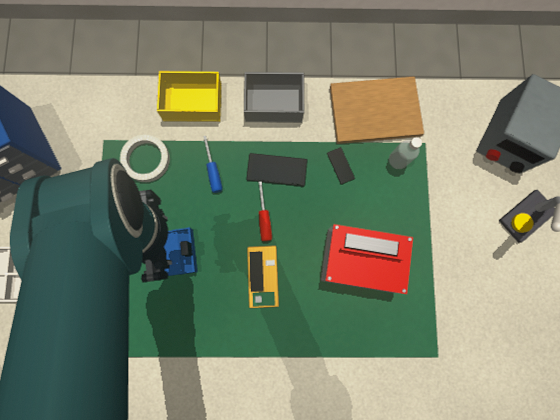

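The scoop stands upright, empty and released; the flap is shut (lid inset at (320,225) of the crop) and the bystanders are unmoved. Only one blade shows through the front wall because the lid hides the rest, so I'll move over for one oblique look into the box.

Call:
servo_tool(
  increments=[
    {"dx": -0.02,"dy": 0,"dz": 0.01,"twist": 0,"gripper": 0.8},
    {"dx": 0,"dy": 0,"dz": 0.025,"twist": 0,"gripper": 0.8},
    {"dx": 0,"dy": 0,"dz": 0.03,"twist": 0,"gripper": 0.8},
    {"dx": 0,"dy": -0.005,"dz": 0.03,"twist": 0,"gripper": 0.8},
    {"dx": 0,"dy": -0.01,"dz": 0.03,"twist": 0,"gripper": 0.8},
    {"dx": 0,"dy": -0.01,"dz": 0.02,"twist": 0,"gripper": 0.8},
    {"dx": 0,"dy": 0,"dz": 0.01,"twist": 0,"gripper": 0.8},
    {"dx": 0,"dy": 0,"dz": 0,"twist": 0,"gripper": 1},
    {"dx": 0,"dy": 0,"dz": 0,"twist": 0,"gripper": 1},
  ],
)

```text
clock: 30.95
tool_pos: [0.5107, 0.0137, 0.2619]
ee_rot: [0.535, 0.462, 0.535, -0.462]
wrist_force: [-0.2, 0.3, 0.4]
finger_gap: 0.0854
```

Run:
```python
from rig import bot
from h import *
f,st=look(bot,"wrist","w21")
print(st["clock"],st["tool_pos"])
f,st=look(bot,"top","t21",(90,440,135,365),2.2)
a=pickle.load(open("top0.pkl","rb"))["image"].astype(int);d=np.abs(a-f["image"]).max(2)>60
print([ (int(x),int(y),int(w),int(h),int(n)) for x,y,w,h,n in cv2.connectedComponentsWithStats(d.astype(np.uint8))[2][1:] if n>15])
```

```text
30.95 [0.51071666 0.01374849 0.2619365 ]
[(207, 164, 12, 26, 172), (287, 173, 4, 50, 84), (259, 182, 13, 59, 368), (289, 215, 7, 28, 83), (170, 232, 16, 43, 381), (140, 237, 10, 43, 284), (247, 246, 32, 62, 1060), (255, 296, 7, 7, 48), (160, 357, 127, 63, 7618)]
```

View pics/w21.png

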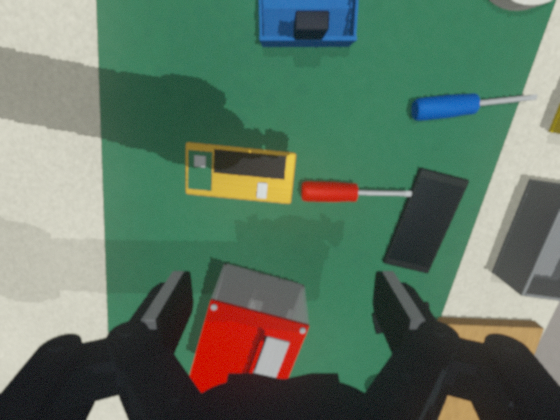

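View pics/t21.png

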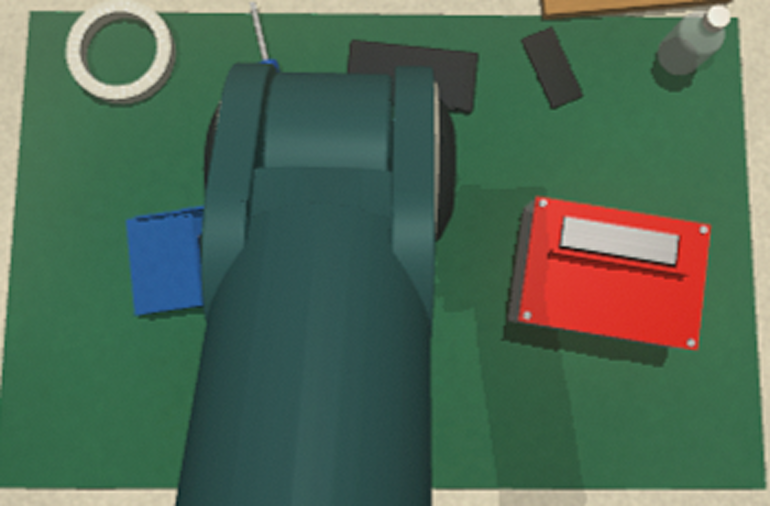

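Run:
```python
from h import *
f,st=pickle.load(open("w21.pkl","rb"))
im=f["image"][255:330,195:320,::-1];im=cv2.convertScaleAbs(im,alpha=1.6)
cv2.imwrite("pics/w21b.png",cv2.resize(im,None,fx=6,fy=6,interpolation=cv2.INTER_CUBIC))
```

```text
(no output)
```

View pics/w21b.png

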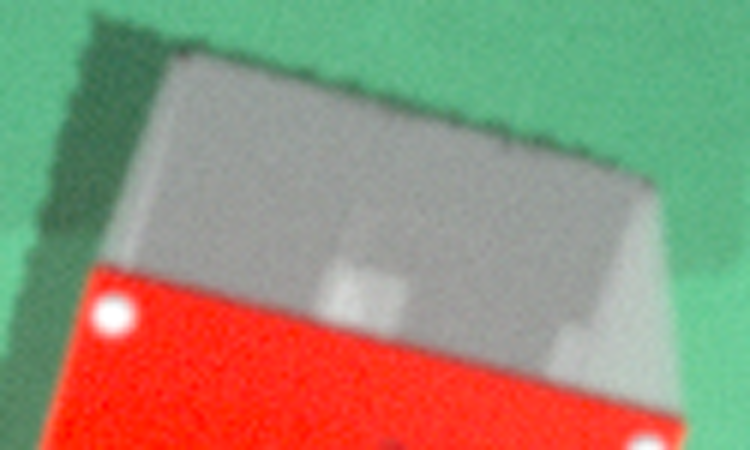

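The enlarged view through the side wall shows a cluster of blade ends on the box floor at (360,295), wider than one blade, and another at (570,345). Nothing lies on the lid or mat. Handing in.

Run:
```python
from rig import bot
print(bot.sign_off())
```

```text
the job is handed in; nothing more can be done
None
```

I tipped the blades through the slot into the scrap box and stood the empty scoop upright on the mat. The job was handed in at about 31 s, well inside the 67 s limit.

**How it was tipped:** The tool only turns about its own vertical axis. I pressed the scoop's nose tip against the guard under a light grip, with 4–9 N of wrist force, so the scoop pivoted between the pads to about 45°. I then gripped hard, pushed the flap in from the hinge side, and backed off to widen the gap; the first gap, about 6 mm, was too narrow for the blades.

**Setting down:** I rolled the scoop flat on the mat with up to about 18 N of wrist force, then let go. It stands about 15 mm from where it started.

**Last checks:**
- **Scoop:** upright with 0.0° tilt, empty and released.
- **Flap:** shut and flush with the lid, within about 1 mm.
- **Other items:** they look unmoved by eye in the last pictures. The top-view comparison did not settle this, because the arm hid part of the mat.
- **Blades:** I could not count all four in the box, because the lid hides part of the floor. I saw one blade through the front wall and blade ends in two places through the side wall. None were left in the scoop, on the lid or on the mat.

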